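Hang the rinsing basket in its bayonet collar and pin it

TASK

Make the rinsing station ready: hang the perforated basket in the round steel pot by lowering its two lugs into the open slots of the collar, twist it clockwise (seen from above) until the lugs drop into the locking notches, and let go. Then take the locking rod from its rest and push it through the eye on one side of the pot, the window in the basket's grip plate and the eye on the other side until its square head is up against the eye; leave it there and leave the other things on the bench where they stand.

Things in the scene. Friction and masses are not known exactly. Their poses are not given: they have to be found in the camera images.
- rinse_pot: Fixed round steel pot, open at the top, 134 mm across, 100 mm high, inner radius 56 mm; origin on its axis at the bench surface, z up. Its upper wall is a bayonet collar with two alike places, half a turn apart: an open entry slot, a level run that goes clockwise (from above) under a hook, a locking notch at the end. On the outside, at its +y and -y, stand two aluminium eyes.
- pot_slot (a point): Middle of the floor of one entry slot, 61.5 mm from the axis at +50 deg counter-clockwise from the pot's x (the other is opposite). The slot is 21 mm wide, open above, its floor and that of the run 75 mm above the bench. The hook over the run has its underside at 91 mm and its top at the rim, 100 mm.
- pot_notch (a point): Middle of the floor of one locking notch, on the pot's +x, 61.5 mm from the axis (the other is opposite, on -x): 14 mm wide, floor 67 mm above the bench, 8 mm below the run; under the hook, with a stop wall behind. From slot to notch is a twist of 50 deg clockwise.
- pot_eye (a point): Outer mouth of the hole in the -y eye, 78 mm from the axis, 115 mm above the bench. Both eyes are upright plates, 36 mm wide, 12 mm thick (66 to 78 mm from the axis), top 134 mm above the bench, with a round 15 mm hole along the pot's y.
- pot_axis_eyes (a point): Point on the pot's axis midway between the two eye holes, 115 mm above the bench; its y axis is the line through both eye holes.
- rinse_basket: Loose perforated steel basket, about 250 g, 102 mm across the rim, 56 mm high; origin at the centre of its underside, z up. Two alike round lugs, 10 mm thick, stick out along +x and -x, their axis 50 mm above the origin, ends 72 mm from the axis. Its origin is 30 mm above the bench with the lugs resting on the run, 22 mm with the lugs in the notches; locked, its x is along the pot's x.
- basket_window (a point): Centre of the window through the grip plate along the basket's y: 20 mm wide, 18 mm high, 93 mm above the basket's origin. Locked, it lies in line with the eyes at 115 mm above the bench.
- basket_grip (a point): Good gripping point, 130 mm above the basket's origin, in the upright aluminium grip plate over the basket's middle: 46 mm along the basket's x, 12 mm thick along its y (pinch it across these 12 mm), from 57 to 147 mm above the origin.
- rod_rest: Fixed aluminium rest on the bench with two notched posts 59 mm high, 10 mm thick, 36 mm wide, that hold the rod level; origin at its underside below the rod's origin, posts at y = -50 and +72 mm.
- lock_rod: Loose locking rod, 120 g nominal, lying in the rest 50 mm above the bench, along its own y axis. Round steel shaft of 10 mm diameter with rounded tip at y = +104 mm; square head 18 x 18 mm, 40 mm long, from y = -118 to -78 mm. The origin is on the shaft's axis, 78 mm from the inner face of the head: with the head against an eye the origin is on the pot's axis.
- rod_tip (a point): Tip of the rod's shaft.
- rod_head (a point): Middle of the rod's square head, where to grip it, across its 18 mm.
- white_jar: Bystander: jar with a screw lid, 51 mm across, 55 mm high; origin at its underside.
- glue: Bystander: small bottle with black cap, 32 mm across, 80 mm high; origin at its underside.
- bowl: Bystander: rubber mixing bowl, 68 mm across, 42 mm high; origin at its underside.
- stone_model: Bystander: stone dental model, 54 x 60 x 28 mm; origin at its underside.
- roll: Bystander: roll of tape lying flat, 66 mm across, 20 mm high; origin at its underside.
- pliers: Bystander: pliers, 146 x 56 x 11 mm; origin at its underside.
- burner: Bystander: small spirit burner, 48 mm across, 70 mm high; origin at its underside.

How it is judged (in metres and radians):
On the way, in this order (a step that is already met when the one before it is completed fails the run):
1. the basket hangs in the pot with its lugs in the open slots, down at the level of the run, not yet twisted home (z of rinse_basket in the frame of rinse_pot below 0.04 m and horizontal distance between rinse_basket and rinse_pot below 0.01 m and angle between the x axis of rinse_basket and the x axis of rinse_pot, either way round above 0.35 rad and angle between rinse_basket's own z axis and vertical below 0.15 rad), for 0.1 s.
2. the basket is twisted home, its lugs dropped into the notches, with the rod not yet through (z of rinse_basket in the frame of rinse_pot below 0.0255 m and horizontal distance between rinse_basket and rinse_pot below 0.008 m and angle between the x axis of rinse_basket and the x axis of rinse_pot, either way round below 0.1 rad and distance between lock_rod and pot_axis_eyes above 0.1 m), for 0.2 s.
3. the rod is through both eyes and the window, its head up to the eye (distance between lock_rod and pot_axis_eyes below 0.012 m and angle between the y axis of lock_rod and the y axis of rinse_pot, either way round below 0.1 rad), for 0.2 s.
At the end, for the whole second after the job is handed in: Basket upright (0.08 rad), lugs in the notches (origin under 25.5 mm above and within 8 mm of the pot's, x within 0.10 rad of the pot's x); rod through both eyes and the window, its origin within 12 mm of the midpoint of the eyes, in line within 0.10 rad; both at rest (all of step 3 and z of rinse_basket in the frame of rinse_pot below 0.0255 m and horizontal distance between rinse_basket and rinse_pot below 0.008 m and angle between the x axis of rinse_basket and the x axis of rinse_pot, either way round below 0.1 rad and angle between rinse_basket's own z axis and vertical below 0.08 rad and linear speed of each of rinse_basket, lock_rod below 0.02 m/s); the robot touches nothing.
It fails at once if a bystander is pushed more than 30 mm away (distance of any of white_jar, glue, bowl, stone_model, roll, pliers, burner from where it was at the start of the episode above 0.03 m).
It also fails if it takes over 72 s, if anything falls off the work surface, if the arm or the gripper's body presses on something with over 40 N, if the wrist force passes 120 N, or if a joint passes its speed limit or range.

ROBOT

A 6-joint arm with a two-finger parallel gripper is mounted at the origin on a cart in front of the work surface, level with it; the furniture and walls round the work are solid. World frame = base frame: x ahead of the robot, y to its left, z up, the work surface at z = 0. Lengths are in m, angles in degrees, forces in N, time in s.
With the tool pointing down it reaches from about 0.35 to 0.875 m from the base axis. Payload 4.2 kg.
Tool frame: the origin (TCP) lies midway between the tips of the shut fingers; the grasp point (between the pads) lies r.pinch_z behind it (r.pinch_z is the distance from the TCP to the grasp point, in m); z points along the fingers, y is the direction in which the jaws open and shut (so a half turn about z gives the same grasp; the last joint's range is limited). The gripper opens to 87 mm and grips with 3 to 60 N. Pads are 19 mm wide; open, the fingers measure 117 mm over their backs; the gripper's body (75 mm by 190 mm) begins 51 mm behind the grasp point.
Start: joints at [-52.391, 22.042, 0.453, 0, -68.411, -14.817], TCP at [0.242, -0.576, 0.223] pointing down, gripper open.
Joint ranges: [-179.83, 179.83], [-69.29, 118.12], [-61.27, 80.66], [-181.25, 117.63], [-171.15, -9.14], [-177.46, 177.46]. Speed limits (degrees/s): [159.86, 159.86, 180, 180, 180, 180].

INTERFACE

Orientations are given as a 3x3 rotation matrix whose columns are the frame's x, y, z axes.
In Python, from station import r gives the robot as it stands. The module is installed in compiled form; this text tells all that it offers.
- The arm moves only by the tool play_rows, never from a script. Its argument "deltas" is a list of rows, each a list of 7 numbers: the shift along the tool's x, y, z in units of 25 mm (1.0 is 25 mm), then the turn, a rotation vector about the tool's x, y, z in units of 5 degrees (1.0 is 5 degrees), then the finger opening in mm, from 0 to 87. In form: [[tx, ty, tz, wx, wy, wz, fingers], ...]. A call has 1 to 12 rows; each row is the pose to reach, as a shift and turn from the pose commanded when the call began, along the tool's axes at that moment; what a row does not reach only later rows make up. A row lasts 1/10 s, in which the tool goes at most 50 mm and 8.59 degrees, less where a joint would pass 70% of its speed; a pose out of reach is approached as far as the arm can. A call with a gripper value outside its range is refused whole. The fingers move at their own pace and stop on an object; the grip force is fixed at half the most. Time passes only in rows, so rows that repeat a pose let the fingers close. It gives the time, the measured TCP pose, the force and the opening at its end, in the units of the state.
- r.sense(): the state, without advancing time (a new reading comes with each control period).
- r.capture(name): name is "side" or "top" or "wrist"; returns a dict with "pixels" (420x560x3 uint8, red, green, blue), "camera_matrix" (3x3 intrinsics, pixels), "R" (3x3) and "t" (3): a world point X has camera coordinates R X + t; the wrist camera has in their place "T_tool_cam" (4x4, takes a point from camera to tool coordinates, whose origin is the TCP and whose axes are the flange's). Camera axes: x right, y down, z forward; pixel columns grow to the right and rows downward; lengths in m; the calibration is good to about 2 mm. A picture is of the moment at which its call begins: read the wrist's pose just before it. There is no depth.
- r.finish_job(): hands the job in, once; it reports no verdict.
Trained networks look in the newest picture that a camera, given by its name, has taken for a name from the list of things; names that differ only in an ending like _2 or _b are one class to them, and where a whole thing is asked for, a point or a joint stands for the part that bears it (a point fixed in the world has none). Each returns a list of dicts, best first, with "score" (0 to 1); they miss things now and then, are a little off and sometimes report something else, mostly with a low value. They report only what shows in the picture. A call takes as long as a camera call.
- r.spot_in(camera, target): "centre" ([x, y, z] in m, in world coordinates, good to about 4 mm: the middle of the surface that is visible of it).
- r.cut_out(camera, target): "region" (420x560 bool, what is visible of it).
The state is a dict: "time_s": time; "joints": joint angles; "joint_velocities": joint speeds; "effort": joint torques, N m; "tcp_pos": TCP position; "ee_rot": TCP orientation; "wrist_force": force on the tool from outside, world axes, zero at the start; "moment": the same for the moment, N m; "gripper_width": opening from 0.0 (shut) to 1.0 (fully open).
Only numpy, scipy, OpenCV 4.12 (cv2) and the standard library are available. Lean on these libraries where they do the work, as an engineer would, in place of code of your own. Each camera call takes 0.05 s, during which the arm holds its last target.

## Working session

There is one attempt and no reset: what is moved stays moved. The work goes in short steps, Python scripts to look and compute and a tool call to move; the robot and the scene stay as the last step left them, time stands still between calls to the robot, and variables do not carry over. Pictures are saved under pics/ and viewed, and the job is handed in when it is done.

Besides the shell and the picture viewer there is one more tool, called after ">>>" as a command line: name --pt "numbers of a row" for each row, then --argument value for the rest. play_rows: Moves the arm, as the interface text tells. Its arguments: {"type":"object","properties":{"deltas":{"type":"array","items":{"type":"array","items":{"type":"number"}}}},"required":["deltas"]}

```bash
mkdir -p pics; ls; python3 - <<'E'
from station import r
import cv2,numpy as np
s=r.sense();print(s); print(r.pinch_z)
for c in ["side","top","wrist"]:
    d=r.capture(c); cv2.imwrite(f"pics/{c}0.png",d["pixels"][:,:,::-1])
    print(c,{k:np.round(v,4).tolist() for k,v in d.items() if k!="pixels"})
for c in ["side","top"]:
    for n in ["rinse_pot","rinse_basket","rod_rest","lock_rod","rod_tip","rod_head","pot_eye","basket_grip","pot_notch","pot_slot","white_jar","glue","bowl","stone_model","roll","pliers","burner"]:
        try: print(c,n,[(np.round(q["centre"],4).tolist(),round(q["score"],2)) for q in r.spot_in(c,n)][:3])
        except Exception as e: print(n,e)
E
```

```text
pics
{'time_s': 0.0, 'joints': array([-5.23908038e+01,  2.20918362e+01,  3.79654196e-01, -3.09223467e-02,
       -6.84133694e+01, -1.48169252e+01]), 'joint_velocities': array([-0.11075324,  0.0174888 , -0.0430517 , -0.04851096,  0.08526121,
       -0.02986658]), 'effort': array([ 1.84039704e-04, -3.90662384e+01,  1.87410843e+01,  4.21987787e+00,
        1.11343220e-02, -1.83511675e-04]), 'tcp_pos': array([ 0.24190587, -0.57561517,  0.22144245]), 'ee_rot': array([[-9.21992497e-01, -3.87206603e-01, -9.39692484e-04],
       [-3.87207735e-01,  9.21990238e-01,  2.04213795e-03],
       [ 7.56579986e-05,  2.24669207e-03, -9.99997473e-01]]), 'wrist_force': array([ 0.56958915, -0.24157037,  0.12633115]), 'moment': array([-0.02589258,  0.02874323,  0.02659821]), 'gripper_width': 0.9934307963052423}
0.0187
side {'camera_matrix': [[520.7558, 0.0, 280.3556], [0.0, 520.7558, 208.0983], [0.0, 0.0, 1.0]], 'R': [[-0.9844, -0.1748, 0.021], [-0.0798, 0.337, -0.9381], [0.157, -0.9251, -0.3457]], 't': [0.5431, 0.1377, 1.4133]}
top {'camera_matrix': [[503.6772, 0.0, 270.5244], [0.0, 503.6772, 207.169], [0
[... 1693 characters left out ...]
55], 0.46)]
top rod_tip [([0.4466, -0.2015, 0.0551], 0.85)]
top rod_head [([0.4466, -0.2029, 0.0578], 0.54), ([0.4002, 0.0946, 0.0527], 0.23)]
top pot_eye [([0.4699, 0.297, 0.0335], 0.57)]
top basket_grip [([0.5889, -0.1285, 0.0482], 0.91)]
top pot_notch [([0.472, 0.2983, 0.0302], 0.78)]
top pot_slot [([0.4744, 0.2978, 0.0378], 0.92), ([0.4468, -0.2034, 0.0584], 0.24)]
top white_jar [([0.3971, 0.0948, 0.0551], 0.71)]
top glue [([0.4493, -0.2018, 0.0552], 0.25)]
top bowl []
top stone_model [([0.5505, 0.4479, 0.0148], 0.84), ([0.6923, 0.0635, 0.0064], 0.36)]
top roll [([0.6571, -0.3482, 0.0211], 0.57)]
top pliers [([0.6924, 0.0662, 0.0074], 0.59)]
top burner [([0.3773, -0.3538, 0.0318], 0.55)]
```

View pics/top0.png

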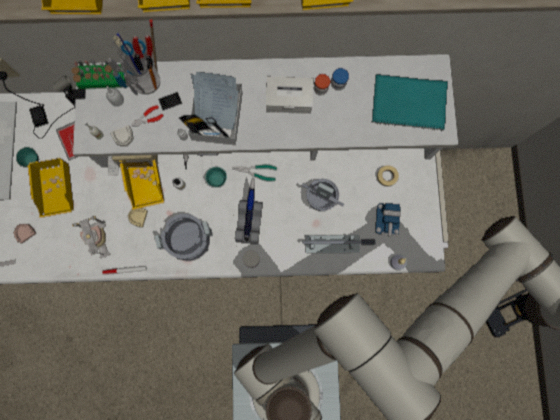

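View pics/side0.png

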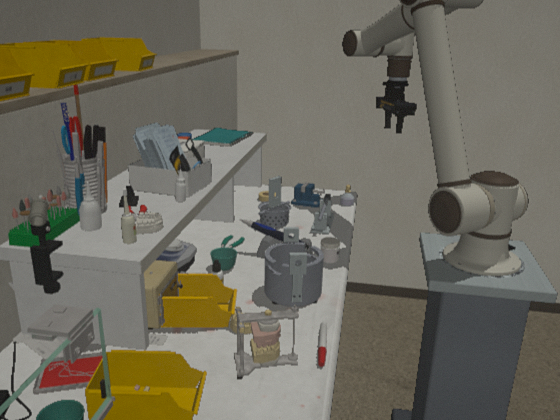

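```bash
python3 - <<'E'
import cv2
a=cv2.imread("pics/top0.png")
cv2.imwrite("pics/topa.png",cv2.resize(a[150:290,140:300],None,fx=5,fy=4.2,interpolation=cv2.INTER_CUBIC)[:600,:800])
cv2.imwrite("pics/topb.png",cv2.resize(a[160:280,280:420],None,fx=5,fy=5,interpolation=cv2.INTER_CUBIC))
E
```

```text
(no output)
```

View pics/topa.png

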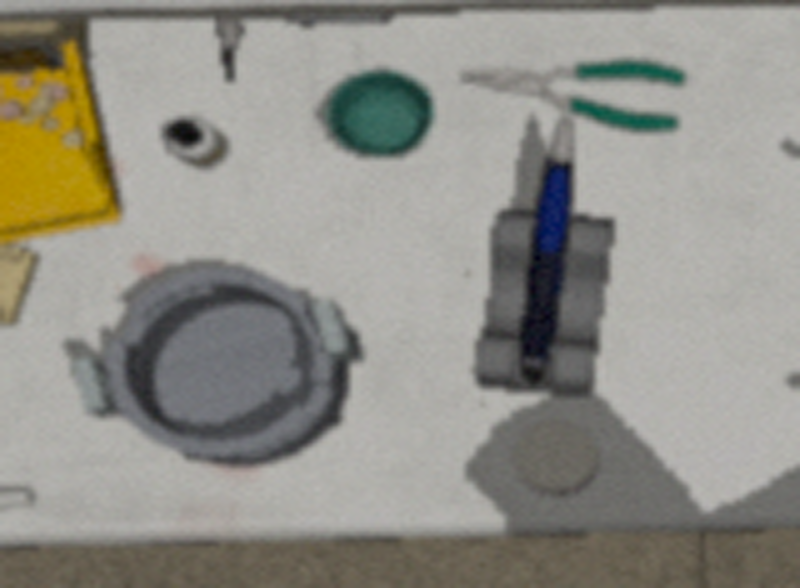

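View pics/topb.png

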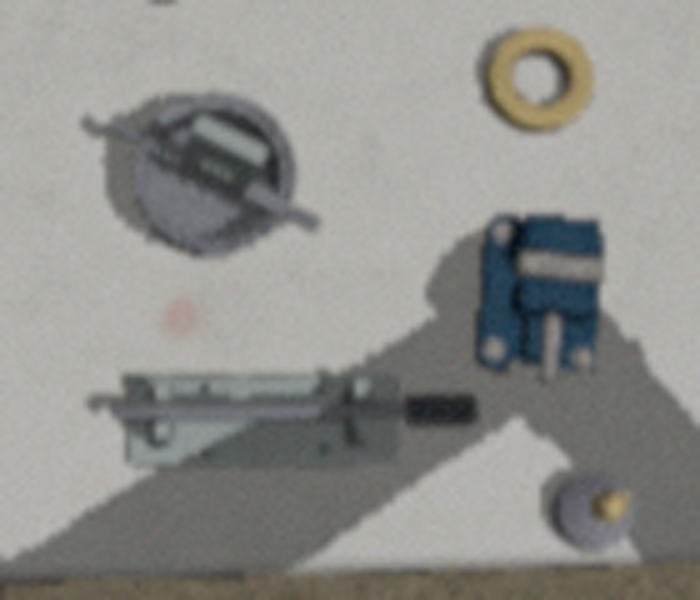

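View pics/wrist0.png

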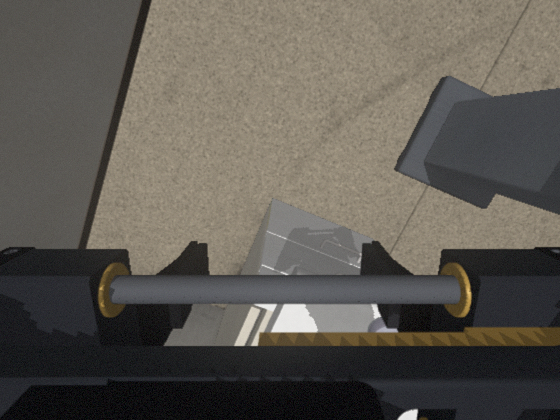

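```bash
cat > h.py <<'E'
import numpy as np, cv2
from scipy.spatial.transform import Rotation as Rn
K={'side':np.array([[520.7558,0,280.3556],[0,520.7558,208.0983],[0,0,1]]),'top':np.array([[503.6772,0,270.5244],[0,503.6772,207.169],[0,0,1.]])}
import json
def cam(d,s=None):
    "return K, R, t (world->cam)"
    if 'R' in d: return d['camera_matrix'],d['R'],d['t']
    T=np.eye(4);T[:3,:3]=s['ee_rot'];T[:3,3]=s['tcp_pos']
    M=np.linalg.inv(T@d['T_tool_cam'])
    return d['camera_matrix'],M[:3,:3],M[:3,3]
def proj(C,X):
    k,R,t=C; p=(np.atleast_2d(X)@R.T+t)@k.T
    return p[:,:2]/p[:,2:]
def atz(C,uv,z):
    k,R,t=C; o=-R.T@t; d=R.T@np.linalg.inv(k)@np.array([uv[0],uv[1],1.])
    return o+d*(z-o[2])/d[2]
def tri(l):
    A=np.zeros((3,3));b=np.zeros(3)
    for C,uv in l:
        k,R,t=C;o=-R.T@t;d=R.T@np.linalg.inv(k)@np.array([uv[0],uv[1],1.]);d/=np.linalg.norm(d)
        P=np.eye(3)-d[:,None]*d;A+=P;b+=P@o
    X=np.linalg.solve(A,b);return X
import os
def save(name,d,s=None):
    C=cam(d,s); np.savez(f'{name}.npz',k=C[0],R=C[1],t=C[2]); cv2.imwrite(f'pics/{name}.png',d['pixels'][:,:,::-1])
def load(name):
    z=np.load(f'{name}.npz');return z['k'],z['R'],z['t']
E
python3 - <<'E'
from station import r
from h import *
for c in ['side','top']: save(c+'1',r.capture(c))
S,T=load('side1'),load('top1')
print('shelfR',tri([(S,(267,135)),(T,(457,141))]),'shelfL',tri([(S,(147,265)),(T,(75,155))]))
# pot
for z in (0.115,0.1): print('eyes',atz(T,(140+87/5,150+378/4.2),z+.02),atz(T,(140+335/5,150+328/4.2),z+.02))
# pen stand
print('stand',atz(T,(140+510/5,150+210/4.2),.05),atz(T,(140+540/5,150+380/4.2),.05),'pentip',atz(T,(140+565/5,150+120/4.2),.06))
a=cv2.imread("pics/side1.png")
cv2.imwrite("pics/sa.png",cv2.resize(a[170:330,210:370],None,fx=5,fy=3.7*1,interpolation=cv2.INTER_CUBIC))
E
```

```text
shelfR [ 0.70410791 -0.51225182  0.19379329] shelfL [0.69538511 0.58234408 0.1913587 ]
eyes [0.45605867 0.35774919 0.135     ] [0.48681635 0.21467461 0.135     ]
eyes [0.4579483  0.36103358 0.12      ] [0.48902502 0.21647497 0.12      ]
stand [0.58431159 0.11605019 0.05      ] [0.4577343  0.09992556 0.05      ] pentip [0.64920976 0.08024809 0.06      ]
```

View pics/sa.png

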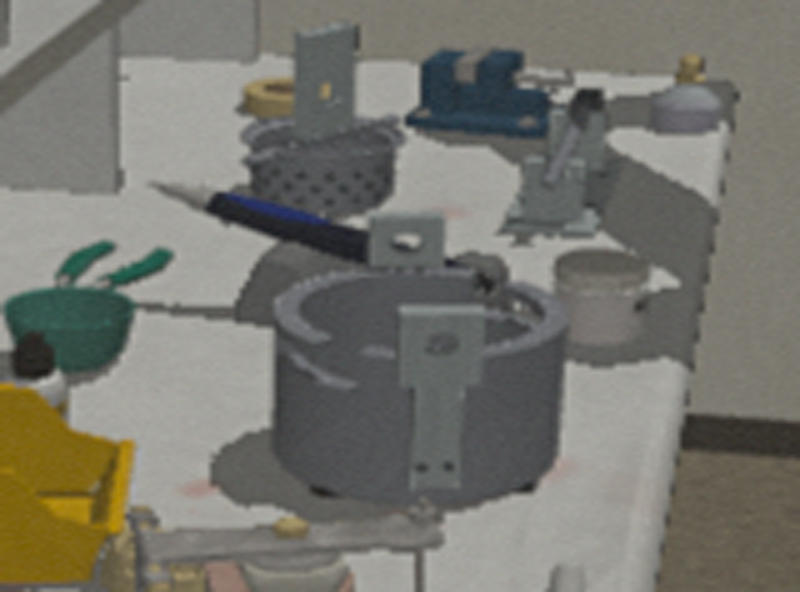

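```bash
cat >> h.py <<'E'
def yawR(deg):
    a=np.deg2rad(deg);y=np.array([np.cos(a),np.sin(a),0]);z=np.array([0,0,-1.]);return np.c_[np.cross(y,z),y,z]
def getc():
    z=np.load('cmd.npz');return z['p'],z['R']
def setc(p,R): np.savez('cmd.npz',p=p,R=R)
def row(p,R,dec=2):
    "row from commanded pose to target, prints"
    p0,R0=getc();d=R0.T@(np.array(p)-p0)/.025;w=Rn.from_matrix(R0.T@R).as_rotvec(degrees=True)/5
    print('row',np.round(np.r_[d,w],dec).tolist(),'dist',np.linalg.norm(d)*.025,'deg',np.linalg.norm(w)*5)
def did(x):
    p0,R0=getc();x=np.array(x[:6],float);p=p0+R0@x[:3]*.025;R=R0@Rn.from_rotvec(x[3:]*5,degrees=True).as_matrix();setc(p,R)
    from station import r
    s=r.sense();print('cmd',p.round(4),'yaw',yaw(R).round(2),'meas',s['tcp_pos'].round(4),'yaw',yaw(s['ee_rot']).round(2),'z',s['ee_rot'][:,2].round(4),'F',s['wrist_force'].round(1),'M',s['moment'].round(2),'g',round(s['gripper_width']*87,1),'t',s['time_s'],'j',s['joints'].round(0))
def yaw(R): return np.degrees(np.arctan2(R[1,1],R[0,1]))
E
python3 - <<'E'
from h import *
setc(np.array([.242,-.576,.223]),yawR(112.79))
row([0.61,-0.075,0.30],yawR(157))
S,T=load('side1'),load('top1')
# stand back-top height: side handpiece ends
s=lambda x,y:(210+x/5,170+y/3.7)
t=lambda x,y:(140+x/5,150+y/4.2)
print('pentip',tri([(S,s(155,184)),(T,t(566,118))]),'penend',tri([(S,s(497,290)),(T,t(533,370))]))
E
```

```text
row [-21.33, 12.77, -3.08, 0.0, 0.0, -8.84] dist 0.6263816727842539 deg 44.21
pentip [0.64610583 0.07921082 0.08613469] penend [0.46157303 0.10447924 0.03255039]
```

>>> play_rows --pt "-21.33 12.77 -3.08 0 0 -8.84 87" --pt "-21.33 12.77 -3.08 0 0 -8.84 87" --pt "-21.33 12.77 -3.08 0 0 -8.84 87" --pt "-21.33 12.77 -3.08 0 0 -8.84 87" --pt "-21.33 12.77 -3.08 0 0 -8.84 87" --pt "-21.33 12.77 -3.08 0 0 -8.84 87" --pt "-21.33 12.77 -3.08 0 0 -8.84 87" --pt "-21.33 12.77 -3.08 0 0 -8.84 87" --pt "-21.33 12.77 -3.08 0 0 -8.84 87" --pt "-21.33 12.77 -3.08 0 0 -8.84 87" --pt "-21.33 12.77 -3.08 0 0 -8.84 87" --pt "-21.33 12.77 -3.08 0 0 -8.84 87"

```text
time_s: 3.15
tcp_pos: [0.5955, -0.0944, 0.2969]
ee_rot: [[-0.391, -0.921, 0.001], [-0.921, 0.391, -0.0], [-0.0, -0.001, -1.0]]
wrist_force: [1.0, -1.0, -0.5]
gripper_width: 0.997
```

```bash
python3 - <<'E'
from h import *
from station import r
R0=yawR(112.79);p=np.array([.242,-.576,.223])+R0@np.array([-21.33,12.77,-3.08])*.025*(600/626.4)
setc(p,R0@Rn.from_rotvec([0,0,-44.2],degrees=True).as_matrix())
did([0]*6)
s=r.sense();d=r.capture('wrist');save('w1',d,s)
for n in ["rinse_basket","basket_grip"]: print(n,[(q["centre"],q["score"]) for q in r.spot_in('wrist',n)][:2])
E
```

```text
cmd [ 0.5944 -0.0962  0.2968] yaw 156.99 meas [ 0.5955 -0.0944  0.2969] yaw 157.01 z [ 6.e-04 -1.e-04 -1.e+00] F [ 1.  -1.  -0.5] M [-0.07 -0.03 -0.03] g 86.7 t 3.15 j [  6.  18.   4.   0. -77. -29.]
rinse_basket [([0.5961, -0.1368, 0.05], 0.96)]
basket_grip [([0.5958, -0.1334, 0.0489], 0.61), ([0.4496, -0.1802, 0.0515], 0.22)]
```

View pics/w1.png

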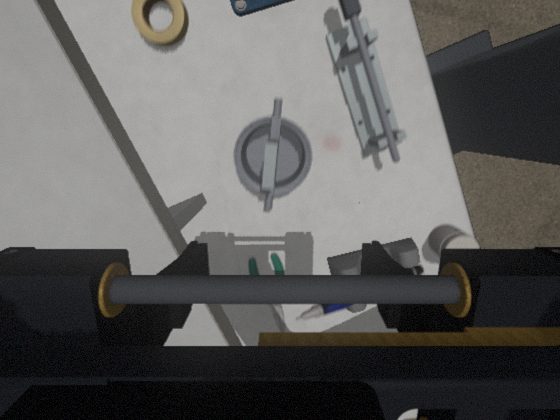

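```bash
python3 - <<'E'
import cv2
a=cv2.imread("pics/w1.png")
cv2.imwrite("pics/w1a.png",cv2.resize(a[90:220,220:330],None,fx=5,fy=4.6,interpolation=cv2.INTER_CUBIC))
cv2.imwrite("pics/w1b.png",cv2.resize(a[0:170,310:420],None,fx=5,fy=3.5,interpolation=cv2.INTER_CUBIC))
E
```

```text
(no output)
```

View pics/w1a.png

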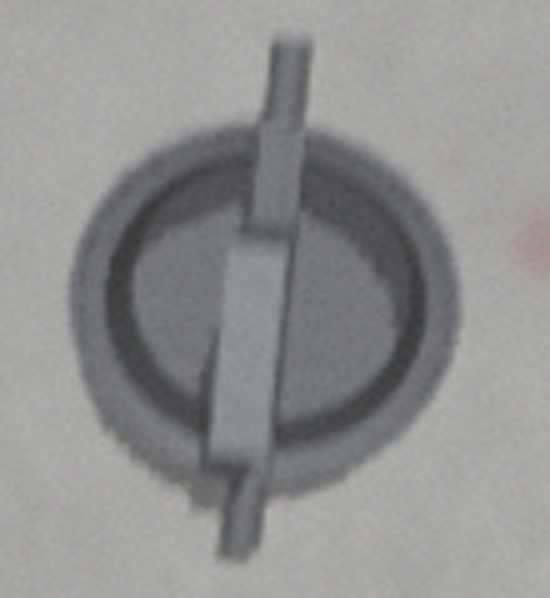

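View pics/w1b.png

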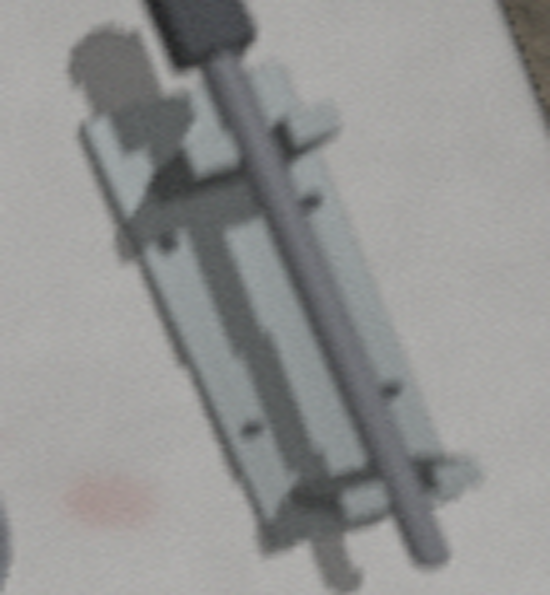

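```bash
python3 - <<'E'
from h import *
C=load('w1')
f=lambda x,y:(220+x/5,90+y/4.6)
g=lambda x,y:(310+x/5,y/3.5)
# lug ends at mid-height 50
a=atz(C,f(291,38),.050);b=atz(C,f(238,560),.050)
print('lugs',a,b,np.linalg.norm(a-b),'mid',(a+b)/2,'ang',np.degrees(np.arctan2(*(b-a)[1::-1])))
c=[atz(C,f(*q),.147) for q in ((232,238),(292,240),(270,460),(210,458))]
print('plate',np.mean(c,0),np.linalg.norm(c[0]-c[1]),np.linalg.norm(c[1]-c[2]),[np.degrees(np.arctan2(*(c[i]-c[j])[1::-1])) for i,j in((2,1),(3,0))])
# rim circle top: ellipse extreme approx at z .056
print('rim',atz(C,f(70,300),.053),atz(C,f(460,305),.053))
# rod
t=atz(C,g(430,562),.05);h=atz(C,g(228,55),.05)
print('rod tip',t,'neck',h,np.linalg.norm(t-h),'ang',np.degrees(np.arctan2(*(t-h)[1::-1])))
# top/side cross-check
T=load('top1');t5=lambda x,y:(280+x/5,160+y/5)
print('top plate',np.mean([atz(T,t5(*q),.147) for q in((192,130),(262,165),(268,152),(205,118))],0))
a=atz(T,t5(85,122),.05);b=atz(T,t5(318,222),.05);print('toplug',a,b,(a+b)/2,np.degrees(np.arctan2(*(a-b)[1::-1])))
E
```

```text
lugs [ 0.56203781 -0.19203121  0.05      ] [ 0.63383557 -0.062623    0.05      ] 0.1479912294211548 mid [ 0.59793669 -0.12732711  0.05      ] ang 60.97778162939297
plate [ 0.59626196 -0.12861597  0.147     ] 0.011845528355025675 0.048394613774344494 [np.float64(61.27368083461924), np.float64(60.67461248054925)]
rim [ 0.64254994 -0.15027911  0.053     ] [ 0.54985636 -0.10929695  0.053     ]
rod tip [ 0.4501992  -0.06049855  0.05      ] neck [ 0.44291959 -0.2400104   0.05      ] 0.17965938559435993 ang 87.67780172260042
top plate [ 0.59295536 -0.13528159  0.147     ]
toplug [ 0.62928731 -0.05627677  0.05      ] [ 0.56188381 -0.19819538  0.05      ] [ 0.59558556 -0.12723608  0.05      ] 64.59486278658588
```

```bash
python3 - <<'E'
from h import *
row([0.42,0.32,0.28],yawR(241))
C=load('w1')
E
```

```text
row [-12.6, 12.93, 0.67, 0.0, 0.0, -16.8] dist 0.45161689825661616 deg 84.01000000000002
```

>>> play_rows --pt "-12.6 12.93 0.67 0 0 -16.8 87" --pt "-12.6 12.93 0.67 0 0 -16.8 87" --pt "-12.6 12.93 0.67 0 0 -16.8 87" --pt "-12.6 12.93 0.67 0 0 -16.8 87" --pt "-12.6 12.93 0.67 0 0 -16.8 87" --pt "-12.6 12.93 0.67 0 0 -16.8 87" --pt "-12.6 12.93 0.67 0 0 -16.8 87" --pt "-12.6 12.93 0.67 0 0 -16.8 87" --pt "-12.6 12.93 0.67 0 0 -16.8 87" --pt "-12.6 12.93 0.67 0 0 -16.8 87" --pt "-12.6 12.93 0.67 0 0 -16.8 87" --pt "-12.6 12.93 0.67 0 0 -16.8 87"

```text
time_s: 4.5
tcp_pos: [0.4204, 0.319, 0.2796]
ee_rot: [[0.873, -0.488, -0.0], [-0.488, -0.873, -0.0], [0.0, 0.0, -1.0]]
wrist_force: [-0.3, -0.3, 0.7]
gripper_width: 0.999
```

```bash
python3 - <<'E'
from h import *
from station import r
did([-12.6, 12.93, 0.67, 0, 0, -16.8])
s=r.sense();d=r.capture('wrist');save('w2',d,s)
E
```

```text
cmd [0.42   0.3201 0.28  ] yaw -119.01 meas [0.4204 0.319  0.2796] yaw -119.21 z [-1.e-04 -3.e-04 -1.e+00] F [-0.3 -0.3  0.7] M [-0.06  0.15 -0.01] g 86.9 t 4.5 j [ 55.  10.  -8.   0. -72.   6.]
```

View pics/w2.png

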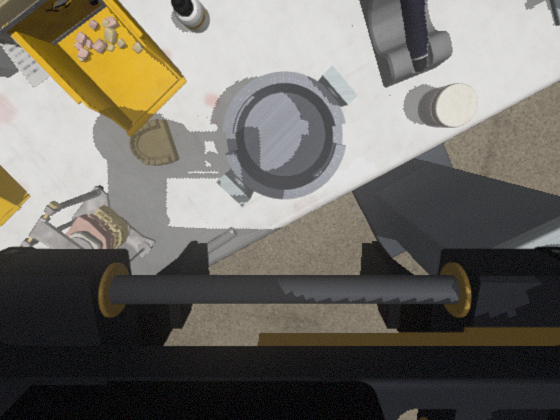

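```bash
python3 - <<'E'
import cv2
a=cv2.imread("pics/w2.png")
cv2.imwrite("pics/w2a.png",cv2.resize(a[60:215,205:365],None,fx=5,fy=3.85,interpolation=cv2.INTER_CUBIC))
E
```

```text
(no output)
```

View pics/w2a.png

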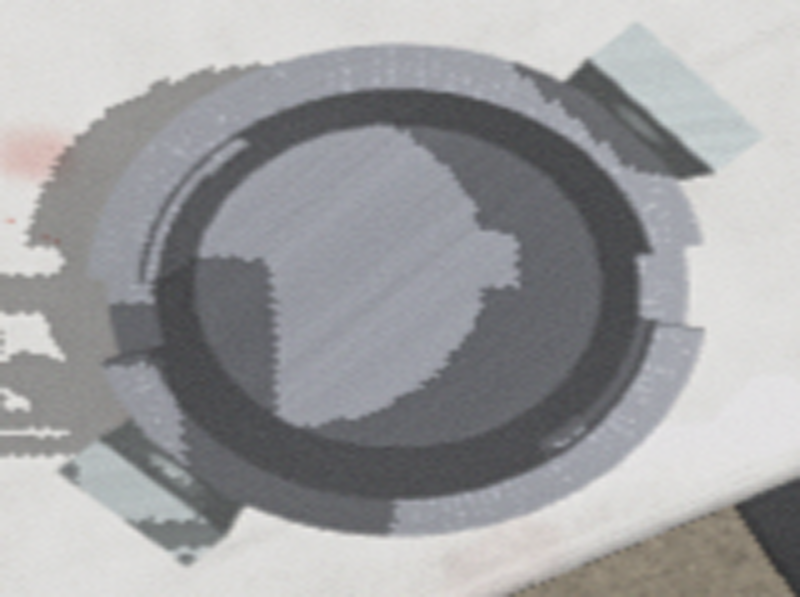

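```bash
python3 - <<'E'
from h import *
from scipy.optimize import least_squares
C=load('w2'); f=lambda x,y:np.array((205+x/5,60+y/3.85))
P=lambda q,z:atz(C,f(*q),z)[:2]
out=[P(q,.1) for q in((400,42),(100,225),(90,270),(390,535),(480,525),(570,485),(690,210),(250,68),(700,345))]
inn=[P(q,.1) for q in((400,88),(520,110),(600,170),(235,140),(165,235))]
eye=[P(q,.134) for q in((638,22),(763,133),(715,174),(588,60))]   # outer corners,...
eye2=[P(q,.134) for q in((60,468),(185,564))]
print(eye,eye2)
slotr=[P(q,.1) for q in((700,245),(703,328))]; slotl=[P(q,.1) for q in((108,302),(105,362))]
def res(v,full=False):
    x,y,a=v;c,s=np.cos(a),np.sin(a)
    L=lambda p:np.array([c*(p[0]-x)+s*(p[1]-y),-s*(p[0]-x)+c*(p[1]-y)])
    e=[np.hypot(*L(p))-.067 for p in out]+[np.hypot(*L(p))-.056 for p in inn]
    tgt=[(.018,-.078),(-.018,-.078),(-.018,-.066),(.018,-.066)]
    for p,t in zip(eye,tgt): e+=list(L(p)-t)
    for p,t in zip(eye2,[(.018,.078),(-.018,.078)]): e+=list(L(p)-t)
    if full:
        for p in slotr+slotl: q=L(p);print('slot',np.degrees(np.arctan2(q[1],q[0])),np.hypot(*q))
    return np.array(e)
s=least_squares(res,[.472,.287,np.deg2rad(12)],loss='soft_l1',f_scale=.002)
print(s.x,np.degrees(s.x[2]));print((res(s.x,True)*1000).round(1))
E
```

```text
[array([0.50773546, 0.22057127]), array([0.47419414, 0.21136957]), array([0.4700912 , 0.22335952]), array([0.50478971, 0.23237566])] [array([0.46903456, 0.37060883]), array([0.43449445, 0.36220769])]
[0.47117024 0.29127717 0.25377437] 14.540200404328578
slot -120.3000638351185 0.06609305265458967
slot -139.90588159378953 0.06648394996128626
slot 46.08377736004978 0.0625029902726331
slot 60.62941486635909 0.06609074146973624
[ 0.2 -0.5 -0.5 -0.  -0.4 -2.2 -0.6  1.  -0.2 -0.1  0.3 -1.1 -1.4 -3.3
 -0.4  0.4  0.9 -0.1 -0.1  0.5 -0.2  0.5 -0.2 -0.7  0.3 -0.1]
```

```bash
python3 - <<'E'
from h import *
row([0.597,-0.128,0.21],yawR(241))
row([0.597,-0.128,0.113],yawR(241))
E
```

```text
row [14.88, 12.24, 2.8, 0.0, 0.0, -0.0] dist 0.48680192642364156 deg 0.010000000000008055
row [14.88, 12.24, 6.68, 0.0, 0.0, -0.0] dist 0.5098686543498654 deg 0.010000000000008055
```

>>> play_rows --pt "14.88 12.24 2.8 0 0 0 87" --pt "14.88 12.24 2.8 0 0 0 87" --pt "14.88 12.24 2.8 0 0 0 87" --pt "14.88 12.24 2.8 0 0 0 87" --pt "14.88 12.24 2.8 0 0 0 87" --pt "14.88 12.24 2.8 0 0 0 87" --pt "14.88 12.24 2.8 0 0 0 87" --pt "14.88 12.24 2.8 0 0 0 87" --pt "14.88 12.24 2.8 0 0 0 87" --pt "14.88 12.24 2.8 0 0 0 87" --pt "14.88 12.24 2.8 0 0 0 87" --pt "14.88 12.24 2.8 0 0 0 87"

```text
time_s: 5.75
tcp_pos: [0.5965, -0.1302, 0.2091]
ee_rot: [[0.872, -0.489, -0.001], [-0.489, -0.872, 0.0], [-0.001, 0.0, -1.0]]
wrist_force: [-0.1, 0.1, 0.4]
gripper_width: 0.999
```

```bash
python3 - <<'E'
from h import *
from station import r
did([14.88, 12.24, 2.8,0,0,0])
for c in ('wrist','side'):
    s=r.sense();d=r.capture(c);save('b_'+c,d,s)
row([0.597,-0.128,0.113],yawR(241))
a=cv2.imread('pics/b_side.png');cv2.imwrite('pics/b_side2.png',cv2.resize(a[130:250,200:360],None,fx=5,fy=5))
E
```

```text
cmd [ 0.597  -0.1279  0.21  ] yaw -119.01 meas [ 0.5965 -0.1302  0.2091] yaw -119.3 z [-1.1e-03  1.0e-04 -1.0e+00] F [-0.1  0.1  0.4] M [-0.02  0.21 -0.04] g 86.9 t 5.75 j [  3.  21.  -3.  -0. -66.  58.]
row [0.0, 0.0, 3.88, 0.0, 0.0, -0.0] dist 0.09700480635943404 deg 0.010000000000008055
```

View pics/b_wrist.png

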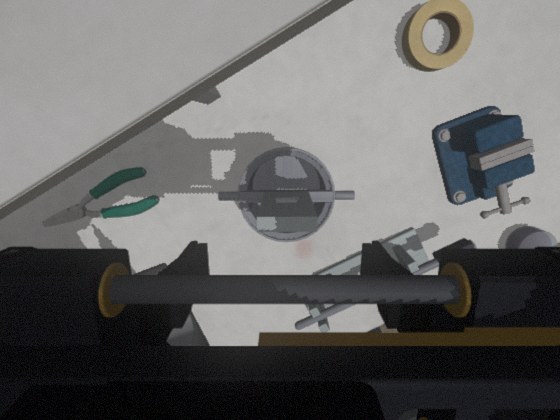

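View pics/b_side2.png

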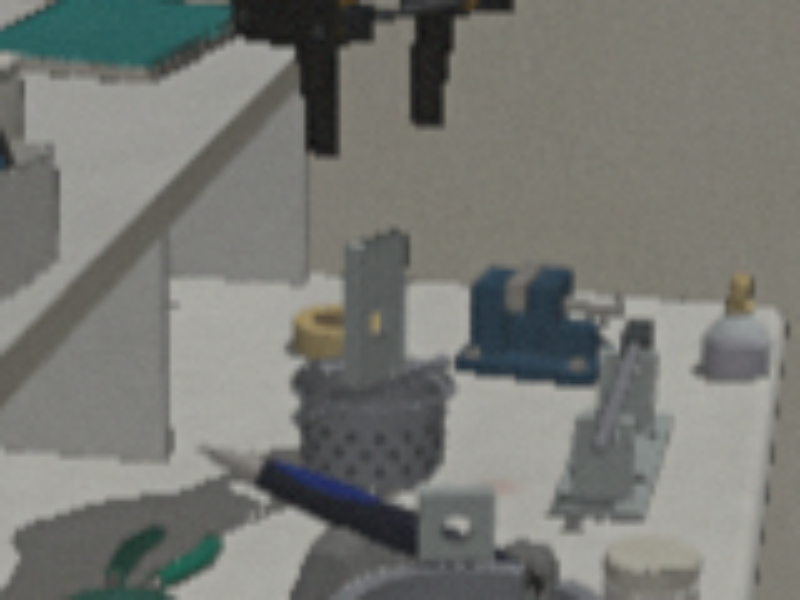

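```bash
python3 - <<'E'
from h import *
from station import r
C=load('b_wrist')
a=atz(C,(218.5,196),.05);b=atz(C,(354.5,195),.05);m=(a+b)/2
print(m,np.linalg.norm(a-b),np.degrees(np.arctan2(*(a-b)[1::-1])))
c=(atz(C,(257,224),.147)+atz(C,(318,224),.147))/2;print(c)
s=r.sense();print(s['tcp_pos'],s['time_s'])
E
```

```text
[ 0.59536776 -0.13113281  0.05      ] 0.14482575823073152 61.0484685658133
[ 0.59553555 -0.1313204   0.147     ]
[ 0.59667862 -0.12827385  0.20994692] 5.85
```

>>> play_rows --pt "-0.04 0.02 2 0 0 0 87" --pt "-0.04 0.02 3.88 0 0 0 87" --pt "-0.04 0.02 3.88 0 0 0 87" --pt "-0.04 0.02 3.88 0 0 0 0" --pt "-0.04 0.02 3.88 0 0 0 0" --pt "-0.04 0.02 3.88 0 0 0 0" --pt "-0.04 0.02 3.88 0 0 0 0" --pt "-0.04 0.02 3.88 0 0 0 0" --pt "-0.04 0.02 3.88 0 0 0 0"

```text
time_s: 6.75
tcp_pos: [0.5961, -0.1283, 0.1133]
ee_rot: [[0.875, -0.485, 0.0], [-0.485, -0.875, -0.0], [0.001, 0.0, -1.0]]
wrist_force: [-0.1, -1.4, 1.2]
gripper_width: 0.539
```

```bash
python3 - <<'E'
from h import *
from station import r
did([-0.04, 0.02, 3.88,0,0,0])
row([0.597,-0.128,0.13],yawR(241))
E
```

```text
cmd [ 0.5959 -0.1279  0.113 ] yaw -119.01 meas [ 0.5961 -0.1283  0.1133] yaw -119.0 z [ 5.e-04 -5.e-04 -1.e+00] F [-0.1 -1.4  1.2] M [-0.44  0.27  0.  ] g 46.9 t 6.75 j [  3.  26. -10.   0. -54.  58.]
row [0.04, -0.02, -0.68, 0.0, 0.0, -0.0] dist 0.017033685780827677 deg 0.010000000000008055
```

```bash
python3 - <<'E'
from h import *
row([0.58,-0.11,0.27],yawR(241))
row([0.4712,0.2913,0.27],yawR(244.5))
E
```

```text
row [-0.9, -0.32, -6.28, 0.0, 0.0, -0.0] dist 0.1588062707146629 deg 0.010000000000008055
row [-12.49, -12.25, -6.28, 0.0, 0.0, -0.7] dist 0.46466743186392656 deg 3.5099999999999945
```

Lift first, and check the grasp in transit.

>>> play_rows --pt "0 0 -1 0 0 0 0" --pt "0 0 -2 0 0 0 0" --pt "0 0 -4 0 0 0 0" --pt "-0.9 -0.32 -6.28 0 0 0 0" --pt "-2.5 -2.2 -6.28 0 0 -0.2 0" --pt "-3.8 -3.4 -6.28 0 0 -0.4 0" --pt "-5 -4.6 -6.28 0 0 -0.7 0" --pt "-6.2 -5.8 -6.28 0 0 -0.7 0" --pt "-7.4 -7 -6.28 0 0 -0.7 0" --pt "-8.6 -8.2 -6.28 0 0 -0.7 0" --pt "-9.8 -9.4 -6.28 0 0 -0.7 0" --pt "-10.9 -10.6 -6.28 0 0 -0.7 0"

```text
time_s: 7.95
tcp_pos: [0.4849, 0.2374, 0.2691]
ee_rot: [[0.903, -0.431, -0.001], [-0.431, -0.903, -0.0], [-0.001, 0.001, -1.0]]
wrist_force: [0.9, 1.4, -2.5]
gripper_width: 0.528
```

```bash
python3 - <<'E'
from h import *
from station import r
did([-10.9, -10.6, -6.28,0,0,-.7])
row([0.4712,0.2913,0.27],yawR(244.5))
E
```

```text
cmd [0.4861 0.236  0.27  ] yaw -115.51 meas [0.4849 0.2374 0.2691] yaw -115.5 z [-1.2e-03 -1.0e-04 -1.0e+00] F [ 0.9  1.4 -2.5] M [ 0.02  0.07 -0.01] g 46.0 t 7.95 j [ 43.  12.  -7.  -0. -71.  21.]
row [-1.49, -1.74, 0.0, 0.0, 0.0, -0.0] dist 0.057258476604354736 deg 0.009999999999994808
```

>>> play_rows --pt "-0.8 -0.9 0 0 0 0 0" --pt "-1.49 -1.74 0 0 0 0 0" --pt "-1.49 -1.74 0 0 0 0 0" --pt "-1.49 -1.74 0 0 0 0 0" --pt "-1.49 -1.74 0 0 0 0 0"

```text
time_s: 8.45
tcp_pos: [0.4712, 0.2905, 0.2692]
ee_rot: [[0.902, -0.431, -0.001], [-0.431, -0.902, -0.001], [-0.0, 0.001, -1.0]]
wrist_force: [-0.1, -0.1, -2.1]
gripper_width: 0.52
```

```bash
python3 - <<'E'
from h import *
from station import r
did([-1.49,-1.74,0,0,0,0])
for c in ('wrist','side','top'):
    s=r.sense();d=r.capture(c);save('c_'+c,d,s)
a=cv2.imread('pics/c_side.png');cv2.imwrite('pics/c_side2.png',cv2.resize(a[150:310,210:370],None,fx=4,fy=3.7))
a=cv2.imread('pics/c_wrist.png');cv2.imwrite('pics/c_wrist2.png',cv2.resize(a[60:260,160:410],None,fx=3,fy=3))
E
```

```text
cmd [0.4712 0.2913 0.27  ] yaw -115.51 meas [0.4712 0.2905 0.2692] yaw -115.55 z [-9.e-04 -7.e-04 -1.e+00] F [-0.1 -0.1 -2.1] M [-0.09  0.1   0.07] g 45.2 t 8.45 j [ 48.  13.  -5.  -0. -71.  16.]
```

View pics/c_wrist2.png

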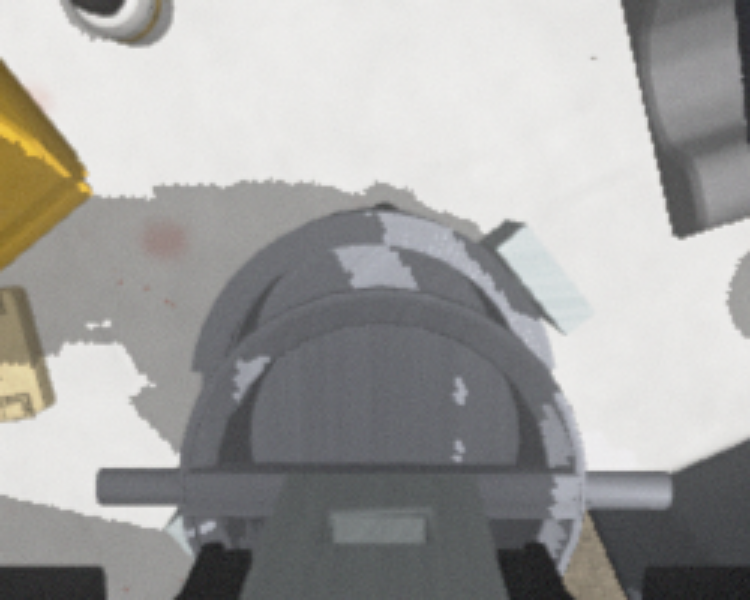

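View pics/c_side2.png

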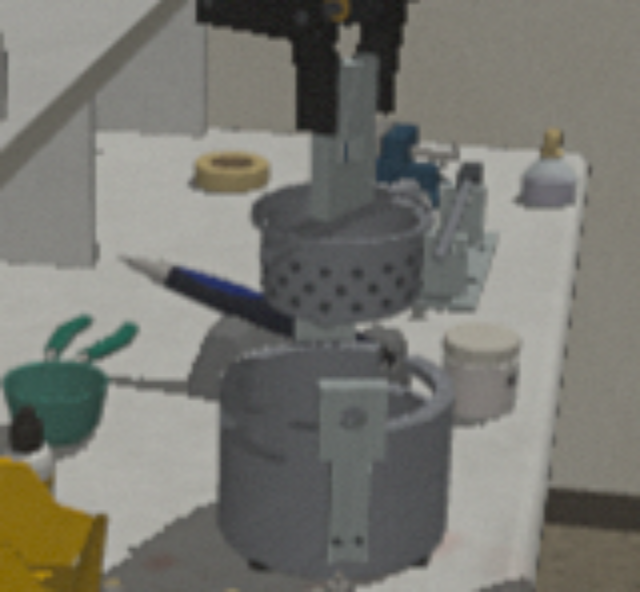

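```bash
python3 - <<'E'
from h import *
C=load('c_wrist');f=lambda x,y:(160+x/3,60+y/3)
a=atz(C,f(97,487),.206);b=atz(C,f(672,490),.206);print((a+b)/2,np.linalg.norm(a-b),np.degrees(np.arctan2(*(a-b)[1::-1])))
p=np.array([.4712,.2913]);A=np.deg2rad(14.5);R=np.array([[np.cos(A),-np.sin(A)],[np.sin(A),np.cos(A)]])
for u,l in(((515,222),(.018,-.078)),((594,312),(-.018,-.078)),((564,335),(-.018,-.066))):
    q=atz(C,f(*u),.134)[:2];print(R.T@(q-p)-l)
E
```

```text
[0.47074889 0.28852016 0.206     ] 0.14679821874374654 64.0467668689042
[0.00293317 0.00282951]
[0.00055242 0.00063773]
[0.00082439 0.00040498]
```

```bash
python3 - <<'E'
from h import *
row([0.472,0.2933,0.18],yawR(244.7))
row([0.472,0.2933,0.145],yawR(244.7))
E
```

```text
row [-0.0, -0.09, 3.6, 0.0, 0.0, -0.04] dist 0.09003060510427148 deg 0.20999999999998004
row [-0.0, -0.09, 5.0, 0.0, 0.0, -0.04] dist 0.12502337823176682 deg 0.20999999999998004
```

>>> play_rows --pt "0 -0.09 1 0 0 -0.04 0" --pt "0 -0.09 2 0 0 -0.04 0" --pt "0 -0.09 2.8 0 0 -0.04 0" --pt "0 -0.09 3.4 0 0 -0.04 0" --pt "0 -0.09 3.8 0 0 -0.04 0" --pt "0 -0.09 4.0 0 0 -0.04 0" --pt "0 -0.09 4.2 0 0 -0.04 0" --pt "0 -0.09 4.2 0 0 -0.04 0"

```text
time_s: 9.4
tcp_pos: [0.4724, 0.2931, 0.1645]
ee_rot: [[0.904, -0.428, -0.0], [-0.428, -0.904, -0.0], [-0.0, 0.0, -1.0]]
wrist_force: [-0.1, -0.0, -1.5]
gripper_width: 0.527
```

```bash
python3 - <<'E'
from h import *
from station import r
did([0,-.09,4.2,0,0,-.04])
for c in ('wrist','side'):
    s=r.sense();d=r.capture(c);save('d_'+c,d,s)
a=cv2.imread('pics/d_side.png');cv2.imwrite('pics/d_side2.png',cv2.resize(a[150:310,210:370],None,fx=4,fy=3.7))
a=cv2.imread('pics/d_wrist.png');cv2.imwrite('pics/d_wrist2.png',cv2.resize(a[60:260,160:410],None,fx=3,fy=3))
E
```

```text
cmd [0.4721 0.2933 0.165 ] yaw -115.31 meas [0.4724 0.2931 0.1645] yaw -115.32 z [-2.e-04 -1.e-04 -1.e+00] F [-0.1 -0.  -1.5] M [-0.08  0.11  0.  ] g 45.8 t 9.4 j [ 49.  18. -14.  -0. -58.  16.]
```

View pics/d_wrist2.png

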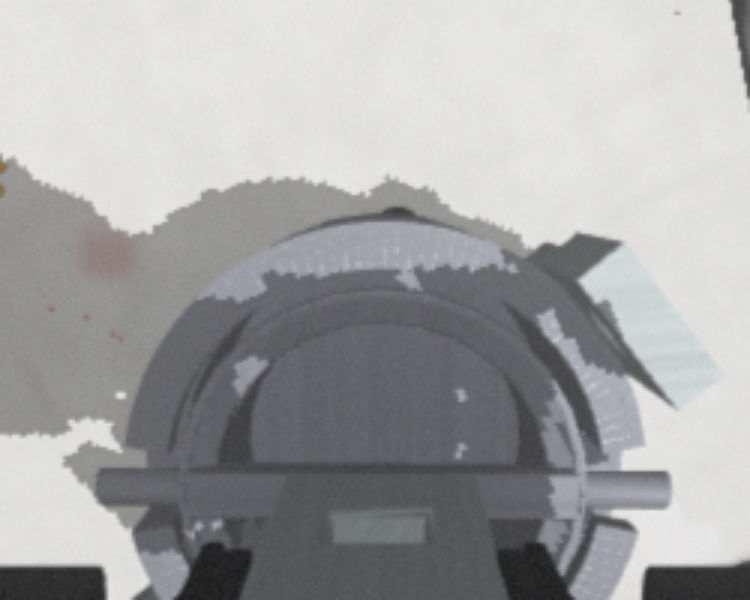

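View pics/d_side2.png

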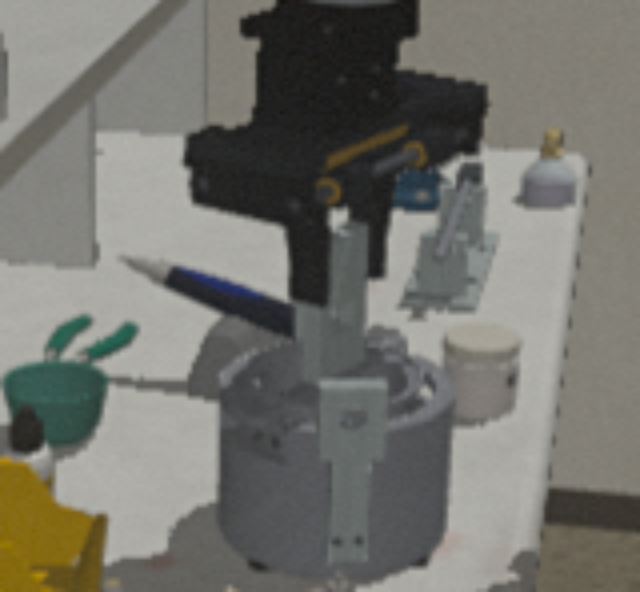

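>>> play_rows --pt "0 0 0.2 0 0 0 0" --pt "0 0 0.4 0 0 0 0" --pt "0 0 0.6 0 0 0 0" --pt "0 0 0.76 0 0 0 0" --pt "0 0 0.82 0 0 0 0" --pt "0 0 0.82 0 0 0 0" --pt "0 0 0.82 0 0 0 0"

```text
time_s: 10.2
tcp_pos: [0.4724, 0.2934, 0.1441]
ee_rot: [[0.904, -0.427, 0.0], [-0.427, -0.904, 0.0], [0.0, -0.0, -1.0]]
wrist_force: [0.4, 0.1, -2.4]
gripper_width: 0.528
```

```bash
python3 - <<'E'
from h import *
did([0,0,.82,0,0,0])
E
```

```text
cmd [0.4721 0.2933 0.1445] yaw -115.31 meas [0.4724 0.2934 0.1441] yaw -115.31 z [ 2.e-04  3.e-04 -1.e+00] F [ 0.4  0.1 -2.4] M [-0.05  0.17 -0.  ] g 45.9 t 10.2 j [ 49.  19. -16.  -0. -55.  16.]
```

>>> play_rows --pt "0 0 0 0 0 1 0" --pt "0 0 0 0 0 2 0" --pt "0 0 0 0 0 3 0" --pt "0 0 0 0 0 4 0" --pt "0 0 0 0 0 5 0" --pt "0 0 0 0 0 6 0" --pt "0 0 0 0 0 7 0" --pt "0 0 0 0 0 8 0" --pt "0 0 0 0 0 9 0" --pt "0 0 0 0 0 9.6 0" --pt "0 0 0 0 0 9.6 0"

```text
time_s: 11.3
tcp_pos: [0.4724, 0.2934, 0.1442]
ee_rot: [[0.287, -0.958, 0.0], [-0.958, -0.287, 0.0], [-0.0, -0.0, -1.0]]
wrist_force: [-0.2, -0.9, -2.1]
gripper_width: 0.522
```

```bash
python3 - <<'E'
from h import *
from station import r
did([0,0,0,0,0,9.6])
for c in ('wrist','side'):
    s=r.sense();d=r.capture(c);save('e_'+c,d,s)
a=cv2.imread('pics/e_side.png');cv2.imwrite('pics/e_side2.png',cv2.resize(a[150:310,210:370],None,fx=4,fy=3.7))
a=cv2.imread('pics/e_wrist.png');cv2.imwrite('pics/e_wrist2.png',cv2.resize(a[60:260,160:410],None,fx=3,fy=3))
E
```

```text
cmd [0.4721 0.2933 0.1445] yaw -163.31 meas [0.4724 0.2934 0.1442] yaw -163.3 z [ 2.e-04  4.e-04 -1.e+00] F [-0.2 -0.9 -2.1] M [-0.03  0.14 -0.  ] g 45.4 t 11.3 j [ 49.  19. -16.  -0. -55. -32.]
```

View pics/e_wrist2.png

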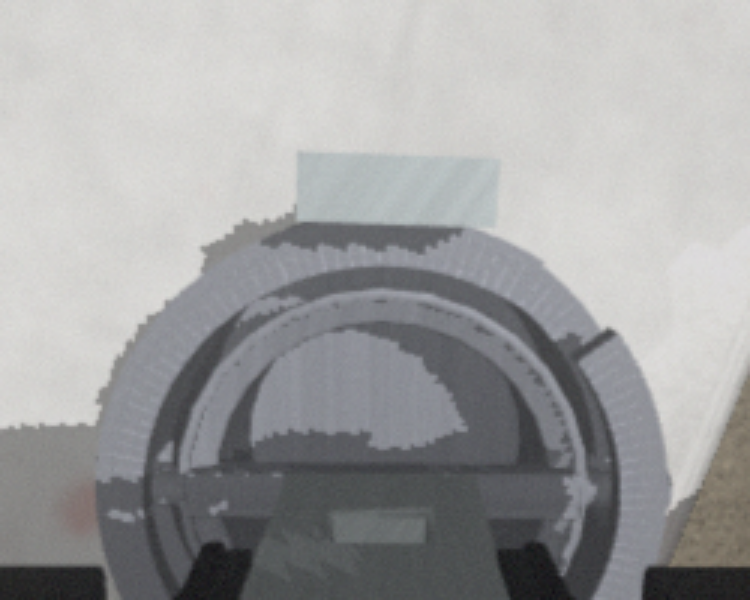

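>>> play_rows --pt "0 0 0 0 0 0.3 0" --pt "0 0 0 0 0 0.42 0" --pt "0 0 0.1 0 0 0.42 0" --pt "0 0 0.2 0 0 0.42 0" --pt "0 0 0.3 0 0 0.42 0" --pt "0 0 0.34 0 0 0.42 0" --pt "0 0 0.34 0 0 0.42 0"

```text
time_s: 12.1
tcp_pos: [0.4723, 0.2932, 0.1357]
ee_rot: [[0.252, -0.968, -0.0], [-0.968, -0.252, -0.0], [0.0, 0.0, -1.0]]
wrist_force: [-1.0, -1.0, -1.0]
gripper_width: 0.53
```

```bash
python3 - <<'E'
from h import *
from station import r
did([0,0,.34,0,0,.42])
for c in ('wrist','side'):
    s=r.sense();d=r.capture(c);save('f_'+c,d,s)
a=cv2.imread('pics/f_side.png');cv2.imwrite('pics/f_side2.png',cv2.resize(a[150:310,210:370],None,fx=4,fy=3.7))
a=cv2.imread('pics/f_wrist.png');cv2.imwrite('pics/f_wrist2.png',cv2.resize(a[60:260,160:410],None,fx=3,fy=3))
E
```

```text
cmd [0.4721 0.2933 0.136 ] yaw -165.41 meas [0.4723 0.2932 0.1357] yaw -165.4 z [-1.e-04 -1.e-04 -1.e+00] F [-1. -1. -1.] M [-0.1   0.29 -0.  ] g 46.1 t 12.1 j [ 49.  20. -16.   0. -54. -34.]
```

View pics/f_wrist2.png

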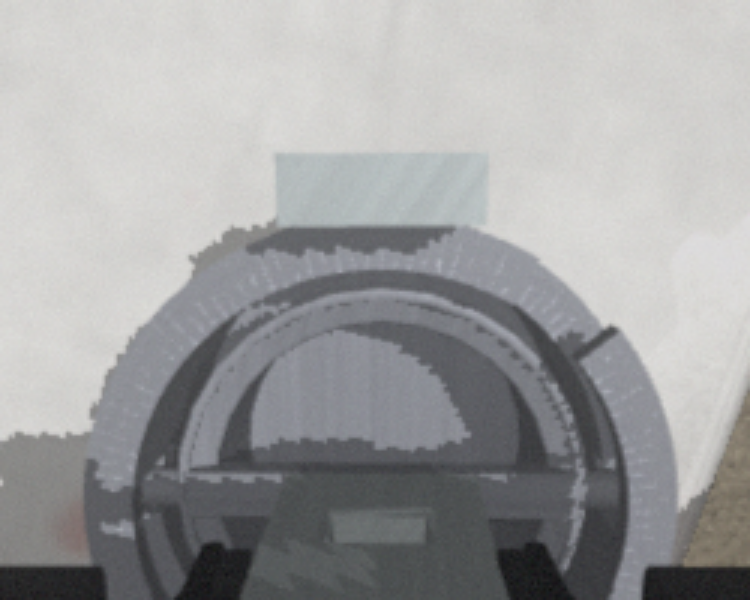

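View pics/f_side2.png

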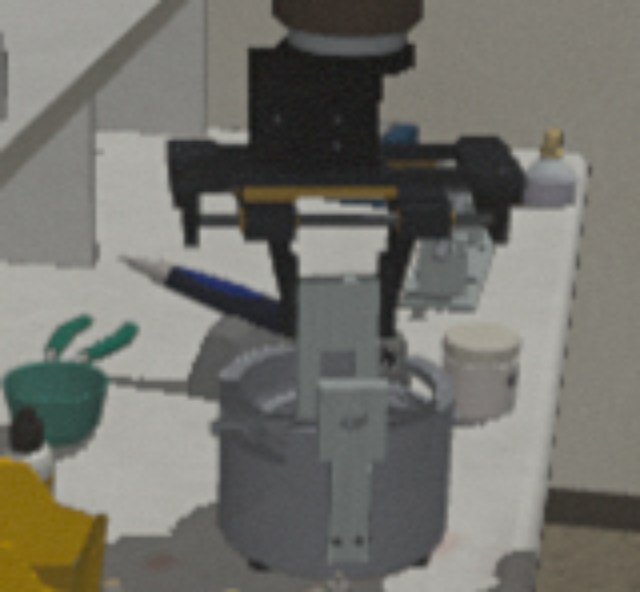

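>>> play_rows --pt "0 0 0 0 0 0 70" --pt "0 0 0 0 0 0 80" --pt "0 0 0 0 0 0 80" --pt "0 0 0 0 0 0 80" --pt "0 0 0 0 0 0 80" --pt "0 0 0 0 0 0 80" --pt "0 0 -1 0 0 0 80" --pt "0 0 -2.5 0 0 0 80" --pt "0 0 -4 0 0 0 80" --pt "0 0 -5.6 0 0 0 80" --pt "0 0 -5.6 0 0 0 80" --pt "0 0 -5.6 0 0 0 80"

```text
time_s: 13.4
tcp_pos: [0.4724, 0.2935, 0.2765]
ee_rot: [[0.252, -0.968, 0.001], [-0.968, -0.252, 0.002], [-0.002, -0.002, -1.0]]
wrist_force: [0.2, -0.8, -0.9]
gripper_width: 0.92
```

```bash
python3 - <<'E'
from h import *
from station import r
did([0,0,-5.6,0,0,0])
for c in ('wrist','side'):
    s=r.sense();d=r.capture(c);save('g_'+c,d,s)
a=cv2.imread('pics/g_side.png');cv2.imwrite('pics/g_side2.png',cv2.resize(a[150:310,210:370],None,fx=4,fy=3.7))
E
```

```text
cmd [0.4721 0.2933 0.276 ] yaw -165.41 meas [0.4724 0.2935 0.2765] yaw -165.42 z [ 0.0014  0.0022 -1.    ] F [ 0.2 -0.8 -0.9] M [ 0.04  0.18 -0.01] g 80.1 t 13.4 j [ 49.  13.  -4.  -0. -72. -34.]
```

View pics/g_wrist.png

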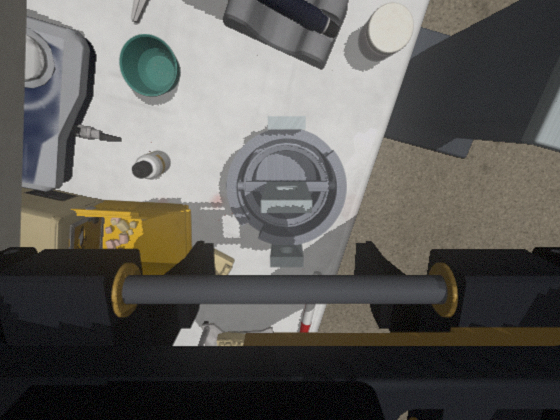

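View pics/g_side2.png

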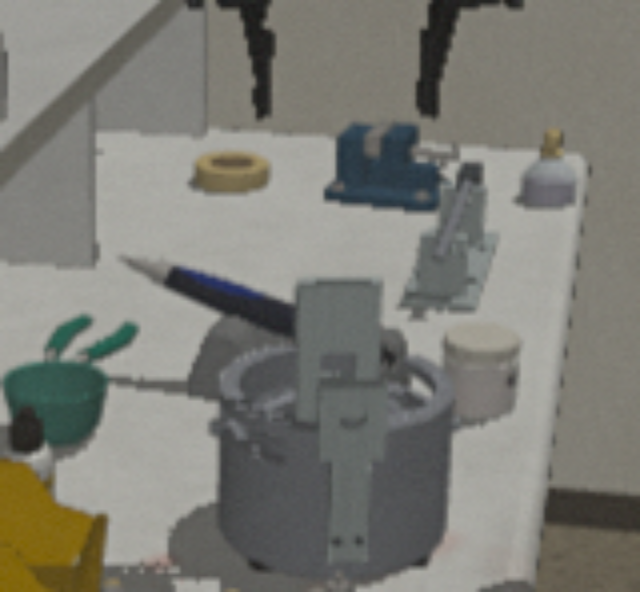

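```bash
python3 - <<'E'
import cv2
a=cv2.imread("pics/g_wrist.png")
cv2.imwrite("pics/ga.png",cv2.resize(a[105:275,215:355],None,fx=5,fy=3.5,interpolation=cv2.INTER_CUBIC))
E
```

```text
(no output)
```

View pics/ga.png

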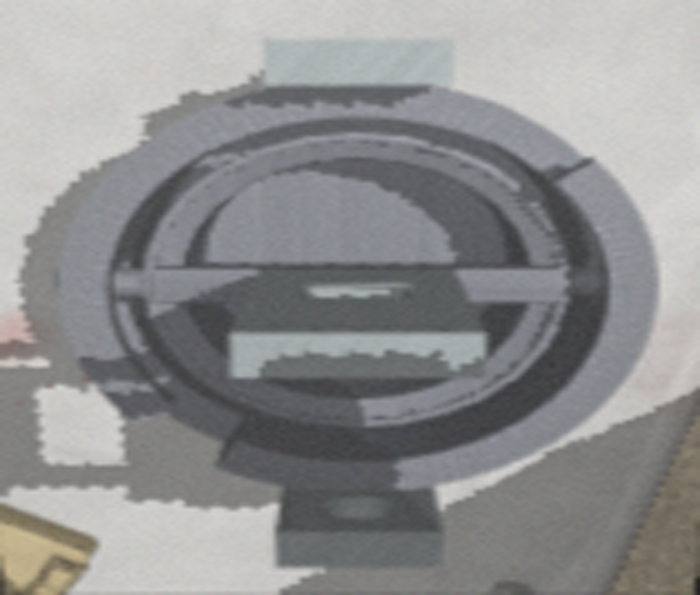

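```bash
python3 - <<'E'
from h import *
C=load('g_wrist');f=lambda x,y:(215+x/5,105+y/3.5)
def loc(a,b,z):
    A=atz(C,f(*a),z);B=atz(C,f(*b),z);return (A+B)/2,np.linalg.norm(A-B),np.degrees(np.arctan2(*(B-A)[1::-1]))
e1=loc((265,40),(454,40),.134);e1i=loc((266,87),(452,87),.134);e2=loc((275,567),(443,567),.134);e2i=loc((276,530),(442,530),.134);pl=loc((230,333),(487,333),.169);pl2=loc((230,378),(487,378),.169)
for e in(e1,e1i,e2,e2i,pl,pl2):print(e)
m=(e1[0]+e2[0])/2;d=e1[0]-e2[0];print(m,np.degrees(np.arctan2(d[1],d[0]))+90,np.linalg.norm(d))
a=np.deg2rad(14.55);px=np.array([np.cos(a),np.sin(a)]);py=np.array([-px[1],px[0]])
T=np.array([.4724,.2933])
for e in(e1,e2,pl,pl2): q=e[0][:2]-T;print('rel tcp potx,poty',q@px,q@py)
# outer circle at z .1
P=np.array([atz(C,f(*q),.1)[:2] for q in((62,280),(658,285),(160,118),(560,130),(620,390))])
c=np.linalg.lstsq(np.c_[2*P,np.ones(len(P))],(P**2).sum(1),rcond=None)[0];print('circ',c[:2],np.sqrt(c[2]+c[:2]@c[:2]),(c[:2]-T)@px,(c[:2]-T)@py)
E
```

```text
(array([0.49053166, 0.21658645, 0.134     ]), np.float64(0.03562138091574623), np.float64(-165.4959797176889))
(array([0.48752772, 0.22846319, 0.134     ]), np.float64(0.035458637722955634), np.float64(-165.49222751996214))
(array([0.45130569, 0.36717846, 0.134     ]), np.float64(0.03628318672798954), np.float64(-165.44831612426947))
(array([0.45443671, 0.35518769, 0.134     ]), np.float64(0.03548772598620263), np.float64(-165.45211189348905))
(array([0.47259675, 0.28687503, 0.169     ]), np.float64(0.04613963041990873), np.float64(-165.4710921732134))
(array([0.46955888, 0.2985133 , 0.169     ]), np.float64(0.046685869129120754), np.float64(-165.46692995565448))
[0.47091868 0.29188245 0.134     ] 14.599890838221995 0.15561693648608332
rel tcp potx,poty -0.0017221858428426112 -0.0788083762478746
rel tcp potx,poty -0.001857690734960125 0.07680850124212618
rel tcp potx,poty -0.0014236736102710792 -0.006268336733291701
rel tcp potx,poty -0.0014402967764512017 0.005759859990259583
circ [0.47128066 0.29034423] 0.06723512822399369 -0.0018260005941554771 -0.002579766612617468
```

```bash
python3 - <<'E'
from h import *
row([.444,-.19,.20],yawR(177.7))
T=load('top1');S=load('side1')
t5=lambda x,y:(280+x/5,160+y/5)
s=lambda x,y:(200+x/5,130+y/5)
for z in(.0,.07):print([atz(T,t5(*q),z)[:2].round(3) for q in((480,215),(605,220),(480,365),(600,375))])
print('vise top',tri([(S,s(487,268)),(T,t5(520,220))]),tri([(S,s(570,268)),(T,t5(520,310))]))
E
```

```text
row [18.43, 5.96, 3.04, 0.0, 0.0, 3.38] dist 0.49008528074765006 deg 16.89000000000002
[array([ 0.573, -0.31 ]), array([ 0.568, -0.39 ]), array([ 0.476, -0.304]), array([ 0.468, -0.379])]
[array([ 0.56 , -0.294]), array([ 0.555, -0.371]), array([ 0.467, -0.288]), array([ 0.459, -0.36 ])]
vise top [ 0.55303873 -0.3176505   0.07472048] [ 0.49637521 -0.31239403  0.08065875]
```

>>> play_rows --pt "18.43 5.96 3.04 0 0 3.38 80" --pt "18.43 5.96 3.04 0 0 3.38 80" --pt "18.43 5.96 3.04 0 0 3.38 80" --pt "18.43 5.96 3.04 0 0 3.38 80" --pt "18.43 5.96 3.04 0 0 3.38 80" --pt "18.43 5.96 3.04 0 0 3.38 80" --pt "18.43 5.96 3.04 0 0 3.38 80" --pt "18.43 5.96 3.04 0 0 3.38 80" --pt "18.43 5.96 3.04 0 0 3.38 80" --pt "18.43 5.96 3.04 0 0 3.38 80" --pt "18.43 5.96 3.04 0 0 3.38 80" --pt "18.43 5.96 3.04 0 0 3.38 80"

```text
time_s: 14.7
tcp_pos: [0.4431, -0.1909, 0.198]
ee_rot: [[-0.043, -0.999, -0.003], [-0.999, 0.043, 0.0], [-0.0, 0.003, -1.0]]
wrist_force: [0.0, -0.3, 0.6]
gripper_width: 0.923
```

```bash
python3 - <<'E'
from h import *
from station import r
did([18.43,5.96,3.04,0,0,3.38])
s=r.sense();d=r.capture('wrist');save('h_wrist',d,s)
print(r.sense()['tcp_pos'])
a=cv2.imread("pics/h_wrist.png")
cv2.imwrite("pics/ha.png",cv2.resize(a[80:280,180:380],None,fx=4,fy=3,interpolation=cv2.INTER_CUBIC))
E
```

```text
cmd [ 0.444  -0.1901  0.2   ] yaw 177.69 meas [ 0.4431 -0.1909  0.198 ] yaw 177.55 z [-3.4e-03  5.0e-04 -1.0e+00] F [ 0.  -0.3  0.6] M [0.03 0.1  0.01] g 80.3 t 14.7 j [ -4.   9. -21.  -0. -60.   2.]
[ 0.44359437 -0.19007032  0.19857739]
```

View pics/h_wrist.png

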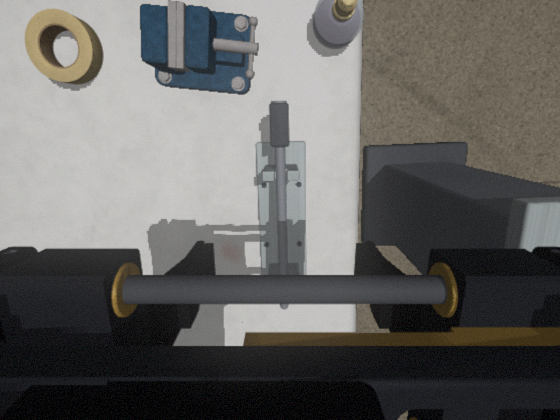

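View pics/ha.png

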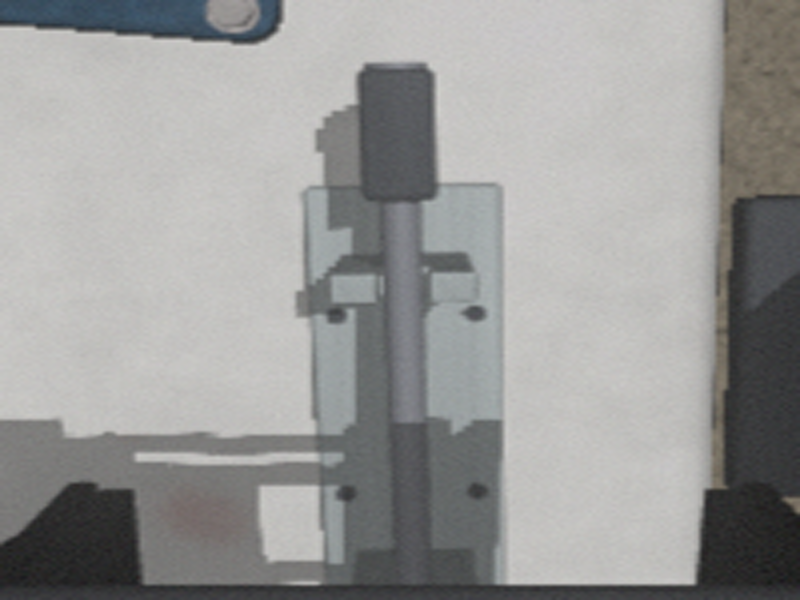

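```bash
python3 - <<'E'
from h import *
C=load('h_wrist');f=lambda x,y:(180+x/4,80+y/3)
A=atz(C,f(403,225),.05);B=atz(C,f(408.5,415),.05);t=atz(C,(284.3,303),.05)
ang=lambda a,b:np.degrees(np.arctan2(*(b-a)[1::-1]))
print(A,B,t,ang(A,B),ang(A,t))
h1=(atz(C,f(361,72),.059)+atz(C,f(434,72),.059))/2;h2=(atz(C,f(362,199),.059)+atz(C,f(437,199),.059))/2
print('head',h1,h2,np.linalg.norm(h1-h2),ang(h1,h2),(h1+h2)/2)
E
```

```text
[ 0.44437804 -0.23361875  0.05      ] [ 0.44603603 -0.16786475  0.05      ] [ 0.4481968  -0.06696221  0.05      ] 88.55558707085768 88.68735652511322
head [ 0.4433451  -0.28103428  0.059     ] [ 0.44472057 -0.24272711  0.059     ] 0.03833185973997337 87.94360330853848 [ 0.44403284 -0.26188069  0.059     ]
```

```bash
python3 - <<'E'
from h import *
row([.4454,-.262,.12],yawR(178.3))
row([.4454,-.262,.0325],yawR(178.3))
E
```

```text
row [2.87, -0.17, 3.2, 0.0, 0.0, -0.12] dist 0.10758219277719452 deg 0.6099999999999934
row [2.87, -0.17, 6.7, 0.0, 0.0, -0.12] dist 0.182293763813672 deg 0.6099999999999934
```

>>> play_rows --pt "1.5 -0.1 1.7 0 0 -0.12 80" --pt "2.87 -0.17 3.2 0 0 -0.12 80" --pt "2.87 -0.17 4.2 0 0 -0.12 80" --pt "2.87 -0.17 5.5 0 0 -0.12 80" --pt "2.87 -0.17 6.7 0 0 -0.12 80" --pt "2.87 -0.17 6.7 0 0 -0.12 80" --pt "2.87 -0.17 6.7 0 0 -0.12 10" --pt "2.87 -0.17 6.7 0 0 -0.12 10" --pt "2.87 -0.17 6.7 0 0 -0.12 10" --pt "2.87 -0.17 6.7 0 0 -0.12 10" --pt "2.87 -0.17 6.7 0 0 -0.12 10" --pt "2.87 -0.17 6.7 0 0 -0.12 10"

```text
time_s: 15.95
tcp_pos: [0.4457, -0.2621, 0.0325]
ee_rot: [[-0.03, -1.0, 0.001], [-1.0, 0.03, -0.0], [0.0, -0.001, -1.0]]
wrist_force: [-0.5, -0.4, -0.3]
gripper_width: 0.456
```

```bash
python3 - <<'E'
from h import *
did([2.87, -0.17, 6.7,0,0,-.12])
E
```

```text
cmd [ 0.4454 -0.262   0.0325] yaw 178.29 meas [ 0.4457 -0.2621  0.0325] yaw 178.28 z [ 8.e-04 -2.e-04 -1.e+00] F [-0.5 -0.4 -0.3] M [ 0.05  0.1  -0.04] g 39.7 t 15.95 j [-12.  25. -28.  -0. -37.  11.]
```

>>> play_rows --pt "0 0 0 0 0 0 0" --pt "0 0 0 0 0 0 0" --pt "0 0 0 0 0 0 0" --pt "0 0 0 0 0 0 0" --pt "0 0 0 0 0 0 0" --pt "0 0 0 0 0 0 0"

```text
time_s: 16.55
tcp_pos: [0.4455, -0.262, 0.032]
ee_rot: [[-0.03, -1.0, -0.0], [-1.0, 0.03, 0.0], [-0.0, 0.0, -1.0]]
wrist_force: [-0.6, 0.4, 1.0]
gripper_width: 0.203
```

```bash
python3 - <<'E'
from h import *
did([0]*6)
Q=np.array([.4721,.2932]);a=np.deg2rad(14.53);py=np.array([-np.sin(a),np.cos(a)])
print(Q-py*.300, Q-py*.098)
E
```

```text
cmd [ 0.4454 -0.262   0.0325] yaw 178.29 meas [ 0.4455 -0.262   0.032 ] yaw 178.29 z [-3.e-04  0.e+00 -1.e+00] F [-0.6  0.4  1. ] M [0.   0.18 0.02] g 17.6 t 16.55 j [-12.  25. -28.   0. -37.  11.]
[0.54736607 0.00279508] [0.49668692 0.19833439]
```

```bash
python3 - <<'E'
from h import *
Q=np.array([.4721,.2932]);a=np.deg2rad(14.53);py=np.array([-np.sin(a),np.cos(a)])
p=Q-py*.320
row([.4454,-.262,.13],yawR(178.29))
row([*p,.13],yawR(194.53))
row([*p,.0976],yawR(194.53))
E
```

```text
row [0.0, -0.0, -3.9, 0.0, 0.0, 0.0] dist 0.09749522691657464 deg 5.8811476040449815e-15
row [-9.94, -3.99, -3.9, 0.0, 0.0, -3.25] dist 0.28490597752957375 deg 16.24
row [-9.94, -3.99, -2.6, 0.0, 0.0, -3.25] dist 0.27550587357969264 deg 16.24
```

>>> play_rows --pt "0 0 -1 0 0 0 0" --pt "0 0 -2.2 0 0 0 0" --pt "0 0 -3.4 0 0 0 0" --pt "-0.5 -0.2 -3.9 0 0 0 0" --pt "-2 -0.8 -3.9 0 0 -0.6 0" --pt "-4 -1.6 -3.9 0 0 -1.4 0" --pt "-6 -2.4 -3.9 0 0 -2.2 0" --pt "-8 -3.2 -3.9 0 0 -2.8 0" --pt "-9.3 -3.7 -3.2 0 0 -3.25 0" --pt "-9.94 -3.99 -2.6 0 0 -3.25 0" --pt "-9.94 -3.99 -2.6 0 0 -3.25 0" --pt "-9.94 -3.99 -2.6 0 0 -3.25 0"

```text
time_s: 17.75
tcp_pos: [0.5516, -0.0165, 0.0959]
ee_rot: [[0.251, -0.968, -0.003], [-0.968, -0.251, -0.001], [-0.0, 0.003, -1.0]]
wrist_force: [0.7, 0.2, -0.4]
gripper_width: 0.202
```

```bash
python3 - <<'E'
from h import *
from station import r
did([-9.94,-3.99,-2.6,0,0,-3.25])
for c in ('wrist','side','top'):
    s=r.sense();d=r.capture(c);save('i_'+c,d,s)
a=cv2.imread('pics/i_side.png');cv2.imwrite('pics/i_side2.png',cv2.resize(a[150:310,230:370],None,fx=5,fy=3.7,interpolation=cv2.INTER_CUBIC))
a=cv2.imread('pics/i_top.png');cv2.imwrite('pics/i_top2.png',cv2.resize(a[160:280,140:300],None,fx=5,fy=5,interpolation=cv2.INTER_CUBIC))
E
```

```text
cmd [ 0.5525 -0.0165  0.0975] yaw -165.46 meas [ 0.5516 -0.0165  0.0959] yaw -165.44 z [-3.2e-03 -7.0e-04 -1.0e+00] F [ 0.7  0.2 -0.4] M [-0.1   0.07 -0.01] g 17.5 t 17.75 j [ 15.  22. -19.  -0. -48.  -1.]
```

View pics/i_side2.png

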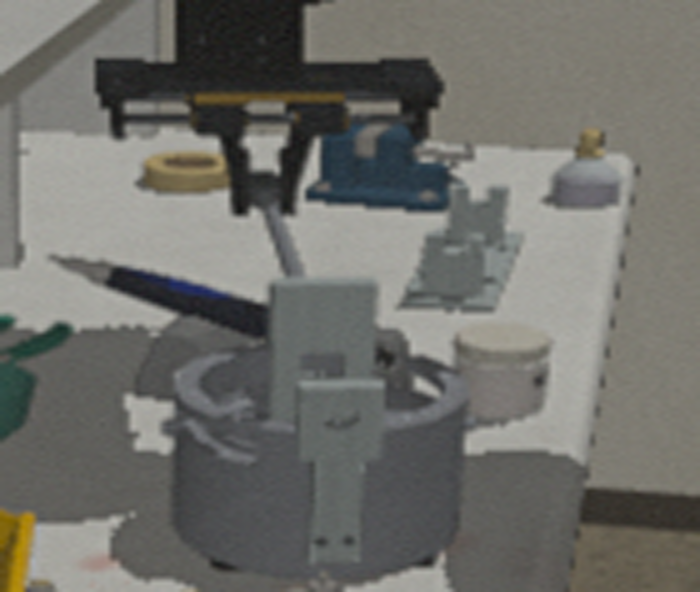

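View pics/i_top2.png

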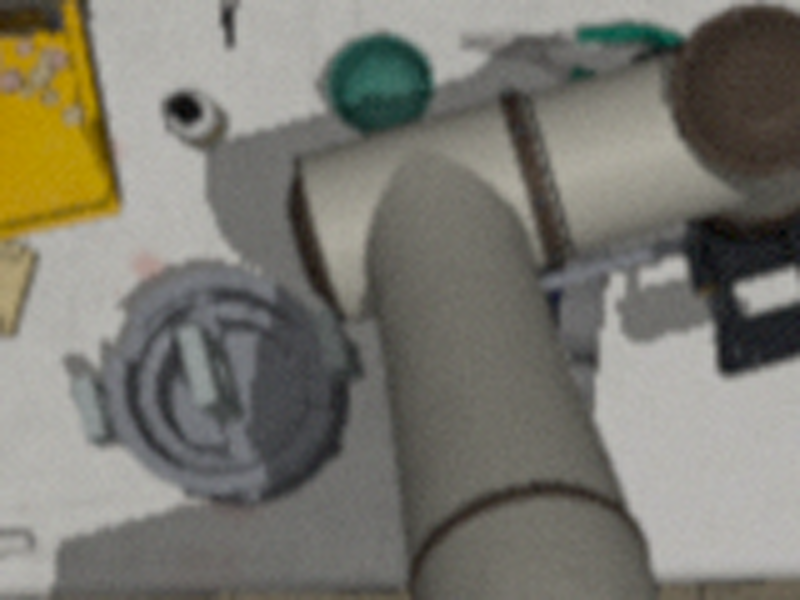

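View pics/i_wrist.png

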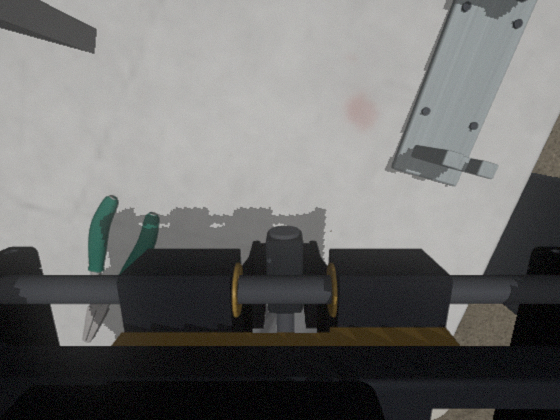

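```bash
python3 - <<'E'
from h import *
from station import r
s=r.sense();print(s['tcp_pos'].round(4),yaw(s['ee_rot']),s['ee_rot'][:,2].round(4))
p=s['tcp_pos'];a=np.deg2rad(14.53);py=np.array([-np.sin(a),np.cos(a),0])
S=load('i_side');W=load('i_wrist')
ax=[p+[0,0,.0178]+py*t for t in (0,.02,.06,.1,.15,.202)]
u=proj(S,ax);print('side zoom',((u-[230,150])*[5,3.7]).round(0).tolist())
X=[[.4721,.2932,.115]+py*t for t in(-.078,.078,0)];u=proj(S,X);print('eyes',((u-[230,150])*[5,3.7]).round(0).tolist())
a=cv2.imread('pics/i_side.png');cv2.imwrite('pics/i_side3.png',cv2.resize(a[190:280,265:325],None,fx=10,fy=6.5,interpolation=cv2.INTER_CUBIC))
u=proj(S,ax);print('side3',((u-[265,190])*[10,6.5]).round(0).tolist())
u=proj(S,X);print('eyes3',((u-[265,190])*[10,6.5]).round(0).tolist())
E
```

```text
[ 0.5524 -0.0177  0.0974] -165.55191093751566 [ 3.e-04 -0.e+00 -1.e+00]
side zoom [[260.0, 188.0], [263.0, 197.0], [269.0, 215.0], [276.0, 235.0], [284.0, 260.0], [293.0, 289.0]]
eyes [[301.0, 314.0], [336.0, 421.0], [317.0, 364.0]]
side3 [[171.0, 71.0], [177.0, 86.0], [189.0, 118.0], [201.0, 152.0], [218.0, 197.0], [237.0, 248.0]]
eyes3 [[252.0, 291.0], [322.0, 479.0], [284.0, 379.0]]
```

View pics/i_side3.png

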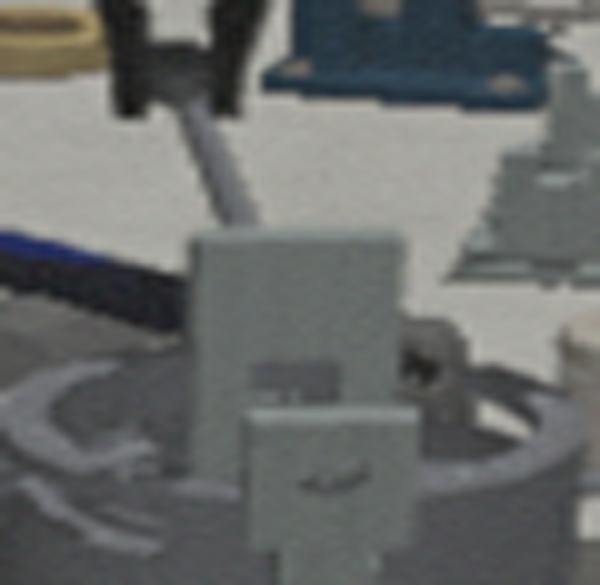

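```bash
python3 - <<'E'
from h import *
p=np.array([.5524,-.0172,.0974]);a=np.deg2rad(14.53);py=np.array([-np.sin(a),np.cos(a),0]);px=np.array([np.cos(a),np.sin(a),0])
S=load('i_top')
z=lambda X:((proj(S,X)-[140,160])*5).round(0).tolist()
print(z([p+[0,0,.0178]+py*t for t in (0,.04,.06,.1,.15,.202)]))
Q=np.array([.4721,.2932,0])
print('eye tops',z([Q+py*.078+px*.018+[0,0,.134],Q+py*.078-px*.018+[0,0,.134],Q-py*.078+px*.018+[0,0,.134],Q-py*.078-px*.018+[0,0,.134]]))
print('plate top',z([Q+px*.023+[0,0,.169],Q-px*.023+[0,0,.169]]))
a=cv2.imread('pics/i_top.png');cv2.imwrite('pics/i_top3.png',cv2.resize(a[195:235,240:290],None,fx=12,fy=12,interpolation=cv2.INTER_CUBIC))
b=a.copy()
print([[ (q[0]/5+140-240)*12,(q[1]/5+160-195)*12] for q in z([p+[0,0,.0178]+py*t for t in (.06,.1,.15,.202)])])
E
```

```text
[[730.0, 225.0], [665.0, 243.0], [633.0, 253.0], [568.0, 271.0], [486.0, 294.0], [401.0, 319.0]]
eye tops [[61.0, 377.0], [76.0, 437.0], [322.0, 303.0], [338.0, 362.0]]
plate top [[179.0, 323.0], [199.0, 400.0]]
[[319.2000000000003, 187.19999999999993], [163.19999999999993, 230.39999999999986], [-33.600000000000136, 285.60000000000014], [-237.60000000000014, 345.60000000000014]]
```

View pics/i_top3.png

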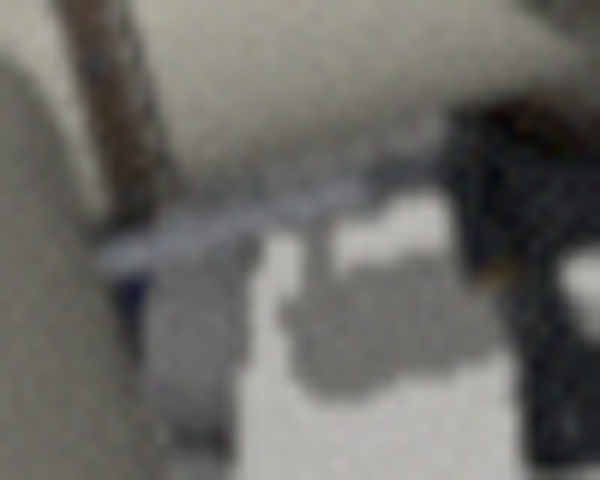

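>>> play_rows --pt "-0.4 0 0 0 0 0 0" --pt "-0.8 0 0 0 0 0 0" --pt "-1.2 0 0 0 0 0 0" --pt "-1.4 0 0 0 0 0 0" --pt "-1.4 0 0 0 0 0 0" --pt "-1.4 0 0 0 0 0 0"

```text
time_s: 18.5
tcp_pos: [0.5439, 0.0175, 0.0972]
ee_rot: [[0.252, -0.968, 0.0], [-0.968, -0.252, -0.0], [0.0, -0.0, -1.0]]
wrist_force: [-0.1, -0.5, -0.6]
gripper_width: 0.204
```

```bash
python3 - <<'E'
from h import *
from station import r
did([-1.4,0,0,0,0,0])
for c in ('side','top'):
    s=r.sense();d=r.capture(c);save('j_'+c,d,s)
a=cv2.imread('pics/j_side.png');cv2.imwrite('pics/j_side2.png',cv2.resize(a[190:280,265:325],None,fx=10,fy=6.5,interpolation=cv2.INTER_CUBIC))
a=cv2.imread('pics/j_top.png');cv2.imwrite('pics/j_top2.png',cv2.resize(a[170:270,140:270],None,fx=6,fy=6,interpolation=cv2.INTER_CUBIC))
E
```

```text
cmd [0.5437 0.0173 0.0975] yaw -165.46 meas [0.5439 0.0175 0.0972] yaw -165.42 z [ 1.e-04 -0.e+00 -1.e+00] F [-0.1 -0.5 -0.6] M [-0.04  0.1  -0.  ] g 17.8 t 18.5 j [ 19.  21. -21.   0. -48.  -4.]
```

View pics/j_side2.png

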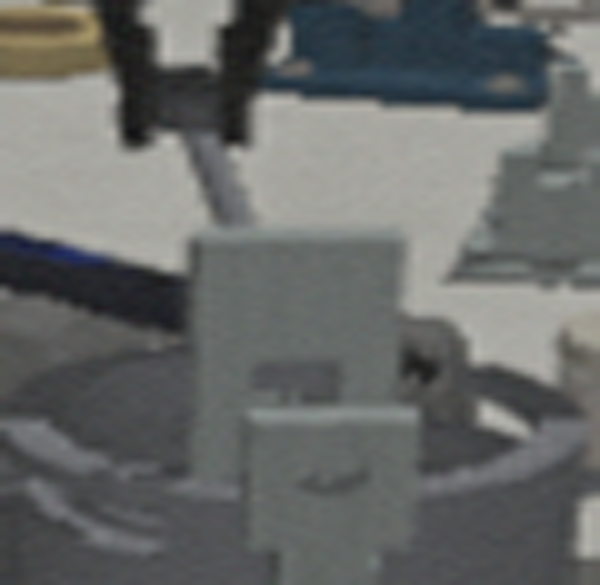

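View pics/j_top2.png

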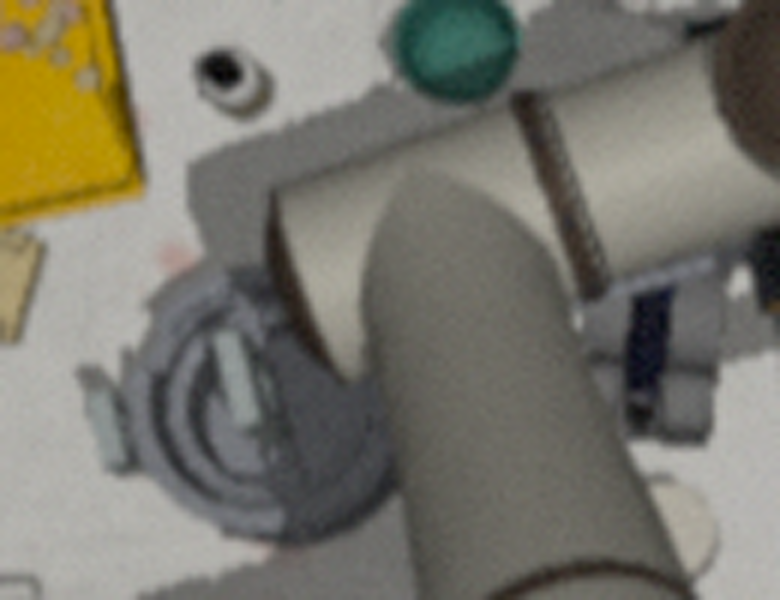

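>>> play_rows --pt "-0.2 0 0 0 0 0 0" --pt "-0.4 0 0 0 0 0 0" --pt "-0.6 0 0 0 0 0 0" --pt "-0.7 0 0 0 0 0 0" --pt "-0.7 0 0 0 0 0 0"

```text
time_s: 19.1
tcp_pos: [0.5394, 0.0347, 0.0971]
ee_rot: [[0.252, -0.968, 0.0], [-0.968, -0.252, 0.0], [-0.0, -0.0, -1.0]]
wrist_force: [-0.5, 0.4, -2.0]
gripper_width: 0.204
```

```bash
python3 - <<'E'
from h import *
did([-.7,0,0,0,0,0])
E
```

```text
cmd [0.5393 0.0343 0.0975] yaw -165.46 meas [0.5394 0.0347 0.0971] yaw -165.42 z [ 0.  0. -1.] F [-0.5  0.4 -2. ] M [-0.06  0.12 -0.01] g 17.8 t 19.1 j [ 21.  21. -21.  -0. -48.  -6.]
```

>>> play_rows --pt "-0.3 0 0 0 0 0 0" --pt "-0.6 0 0 0 0 0 0" --pt "-0.9 0 0 0 0 0 0" --pt "-1.2 0 0 0 0 0 0" --pt "-1.5 0 0 0 0 0 0" --pt "-1.8 0 0 0 0 0 0" --pt "-1.8 0 0 0 0 0 0"

```text
time_s: 19.8
tcp_pos: [0.528, 0.0787, 0.0971]
ee_rot: [[0.252, -0.968, 0.0], [-0.968, -0.252, 0.0], [-0.0, -0.0, -1.0]]
wrist_force: [-0.1, 0.1, -1.2]
gripper_width: 0.2
```

```bash
python3 - <<'E'
from h import *
from station import r
did([-1.8,0,0,0,0,0])
s=r.sense();d=r.capture('side');save('k_side',d,s)
a=cv2.imread('pics/k_side.png');cv2.imwrite('pics/k_side2.png',cv2.resize(a[190:280,265:325],None,fx=10,fy=6.5,interpolation=cv2.INTER_CUBIC))
E
```

```text
cmd [0.528  0.0778 0.0975] yaw -165.46 meas [0.528  0.0787 0.0971] yaw -165.38 z [ 1.e-04  1.e-04 -1.e+00] F [-0.1  0.1 -1.2] M [-0.07  0.12 -0.02] g 17.4 t 19.8 j [ 26.  21. -22.  -0. -47. -11.]
```

View pics/k_side2.png

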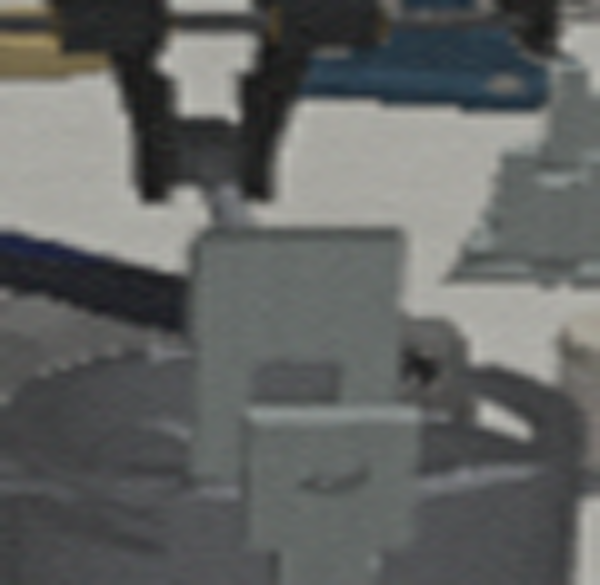

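>>> play_rows --pt "-0.3 0 0 0 0 0 0" --pt "-0.6 0 0 0 0 0 0" --pt "-0.9 0 0 0 0 0 0" --pt "-1.2 0 0 0 0 0 0" --pt "-1.5 0 0 0 0 0 0" --pt "-1.8 0 0 0 0 0 0" --pt "-2.2 0 0 0 0 0 0" --pt "-2.2 0 0 0 0 0 0"

```text
time_s: 20.65
tcp_pos: [0.5142, 0.1322, 0.0971]
ee_rot: [[0.253, -0.968, 0.0], [-0.968, -0.253, 0.0], [-0.0, -0.0, -1.0]]
wrist_force: [-0.8, 0.1, -0.6]
gripper_width: 0.2
```

```bash
python3 - <<'E'
from h import *
from station import r
did([-2.2,0,0,0,0,0])
s=r.sense();d=r.capture('side');save('l_side',d,s)
a=cv2.imread('pics/l_side.png');cv2.imwrite('pics/l_side2.png',cv2.resize(a[190:280,265:325],None,fx=10,fy=6.5,interpolation=cv2.INTER_CUBIC))
E
```

```text
cmd [0.5142 0.1311 0.0975] yaw -165.46 meas [0.5142 0.1322 0.0971] yaw -165.37 z [ 2.e-04  2.e-04 -1.e+00] F [-0.8  0.1 -0.6] M [-0.05  0.08 -0.06] g 17.4 t 20.65 j [ 32.  20. -22.  -0. -47. -17.]
```

View pics/l_side2.png

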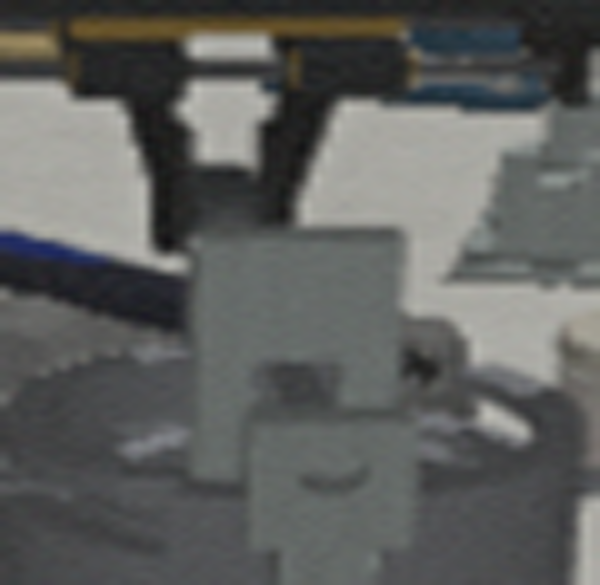

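>>> play_rows --pt "-0.3 0 0 0 0 0 0" --pt "-0.6 0 0 0 0 0 0" --pt "-0.9 0 0 0 0 0 0" --pt "-1.2 0 0 0 0 0 0" --pt "-1.4 0 0 0 0 0 0" --pt "-1.6 0 0 0 0 0 0" --pt "-1.6 0 0 0 0 0 0"

```text
time_s: 21.4
tcp_pos: [0.5043, 0.1704, 0.0971]
ee_rot: [[0.252, -0.968, 0.0], [-0.968, -0.252, 0.0], [-0.0, -0.0, -1.0]]
wrist_force: [-0.8, 0.1, -0.7]
gripper_width: 0.201
```

```bash
python3 - <<'E'
from h import *
from station import r
did([-1.6,0,0,0,0,0])
s=r.sense();d=r.capture('side');save('m_side',d,s)
a=cv2.imread('pics/m_side.png');cv2.imwrite('pics/m_side2.png',cv2.resize(a[190:280,265:325],None,fx=10,fy=6.5,interpolation=cv2.INTER_CUBIC))
print(np.hypot(*(s['tcp_pos'][:2]-[.4721,.2932])))
E
```

```text
cmd [0.5042 0.1698 0.0975] yaw -165.46 meas [0.5043 0.1704 0.0971] yaw -165.41 z [ 1.e-04  1.e-04 -1.e+00] F [-0.8  0.1 -0.7] M [-0.07  0.08  0.03] g 17.5 t 21.4 j [ 36.  20. -22.   0. -47. -22.]
0.1269661527566168
```

View pics/m_side2.png

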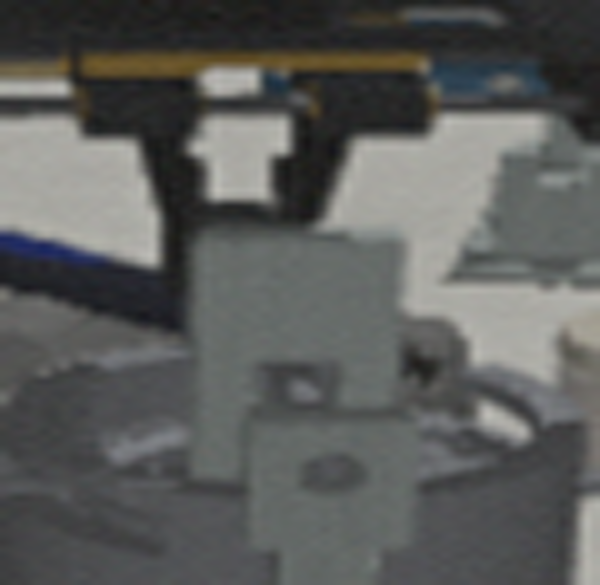

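>>> play_rows --pt "-0.3 0 0 0 0 0 0" --pt "-0.6 0 0 0 0 0 0" --pt "-0.8 0 0 0 0 0 0" --pt "-0.95 0 0 0 0 0 0" --pt "-1.04 0 0 0 0 0 0" --pt "-1.04 0 0 0 0 0 0"

```text
time_s: 22.05
tcp_pos: [0.4978, 0.1953, 0.0971]
ee_rot: [[0.252, -0.968, 0.0], [-0.968, -0.252, 0.0], [-0.0, -0.0, -1.0]]
wrist_force: [-0.4, -0.2, -1.1]
gripper_width: 0.203
```

```bash
python3 - <<'E'
from h import *
from station import r
did([-1.04,0,0,0,0,0])
s=r.sense();d=r.capture('side');save('n_side',d,s)
s=r.sense();d=r.capture('wrist');save('n_wrist',d,s)
a=cv2.imread('pics/n_side.png');cv2.imwrite('pics/n_side2.png',cv2.resize(a[180:270,265:325],None,fx=10,fy=6.5,interpolation=cv2.INTER_CUBIC))
print(np.hypot(*(s['tcp_pos'][:2]-[.4721,.2932])))
E
```

```text
cmd [0.4976 0.195  0.0975] yaw -165.46 meas [0.4978 0.1953 0.0971] yaw -165.43 z [ 1.e-04  1.e-04 -1.e+00] F [-0.4 -0.2 -1.1] M [-0.01  0.13 -0.01] g 17.6 t 22.05 j [ 39.  21. -22.  -0. -47. -24.]
0.10148810142311418
```

View pics/n_side2.png

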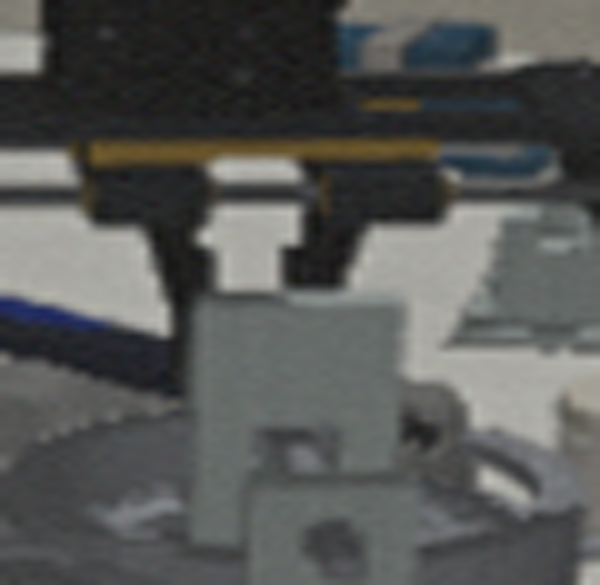

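View pics/n_wrist.png

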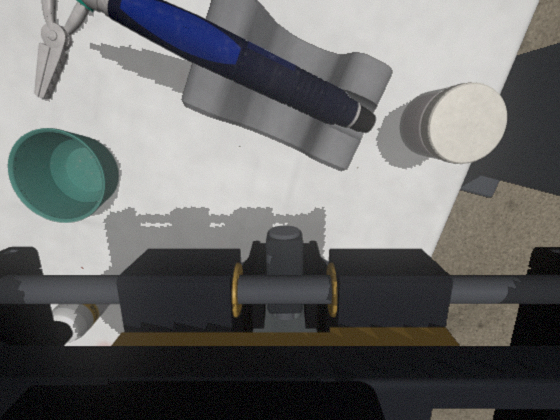

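Rod is through the far eye; creep forward until the head touches.

>>> play_rows --pt "-0.06 0 0 0 0 0 0" --pt "-0.12 0 0 0 0 0 0" --pt "-0.16 0 0 0 0 0 0" --pt "-0.16 0 0 0 0 0 0"

```text
time_s: 22.55
tcp_pos: [0.497, 0.1977, 0.0971]
ee_rot: [[0.251, -0.968, -0.0], [-0.968, -0.251, -0.002], [0.002, 0.001, -1.0]]
wrist_force: [2.0, -4.6, -1.5]
gripper_width: 0.201
```

```bash
python3 - <<'E'
from h import *
did([-.16,0,0,0,0,0])
E
```

```text
cmd [0.4966 0.1988 0.0975] yaw -165.46 meas [0.497  0.1977 0.0971] yaw -165.46 z [-2.0e-04 -1.9e-03 -1.0e+00] F [ 2.  -4.6 -1.5] M [-1.26 -0.62 -0.04] g 17.5 t 22.55 j [ 39.  21. -22.   0. -47. -25.]
```

>>> play_rows --pt "0 0 0 0 0 0 18" --pt "0 0 0.04 0 0 0 30" --pt "0 0 0.04 0 0 0 50" --pt "0 0 0.04 0 0 0 50" --pt "0 0 0.04 0 0 0 50" --pt "0 0 0.04 0 0 0 50" --pt "0 0 -0.8 0 0 0 50" --pt "0 0 -2 0 0 0 50" --pt "0 0 -3.5 0 0 0 50" --pt "0 0 -5 0 0 0 50" --pt "1.5 0 -7 0 0 0 50" --pt "1.5 0 -7 0 0 0 50"

```text
time_s: 23.75
tcp_pos: [0.5084, 0.1621, 0.2775]
ee_rot: [[0.251, -0.968, 0.009], [-0.968, -0.251, 0.004], [-0.001, -0.01, -1.0]]
wrist_force: [0.8, 0.2, 0.1]
gripper_width: 0.578
```

```bash
python3 - <<'E'
from h import *
from station import r
did([1.5,0,-7,0,0,0])
for c in ('wrist','side','top'):
    s=r.sense();d=r.capture(c);save('o_'+c,d,s)
a=cv2.imread('pics/o_side.png');cv2.imwrite('pics/o_side2.png',cv2.resize(a[170:310,240:370],None,fx=6,fy=4.2,interpolation=cv2.INTER_CUBIC))
a=cv2.imread('pics/o_wrist.png');print(a.shape)
E
```

```text
cmd [0.506  0.1625 0.2725] yaw -165.46 meas [0.5084 0.1621 0.2775] yaw -165.47 z [ 0.0089  0.0038 -1.    ] F [0.8 0.2 0.1] M [ 0.04  0.06 -0.02] g 50.3 t 23.75 j [ 35.  11.  -7.   0. -71. -21.]
(420, 560, 3)
```

View pics/o_side2.png

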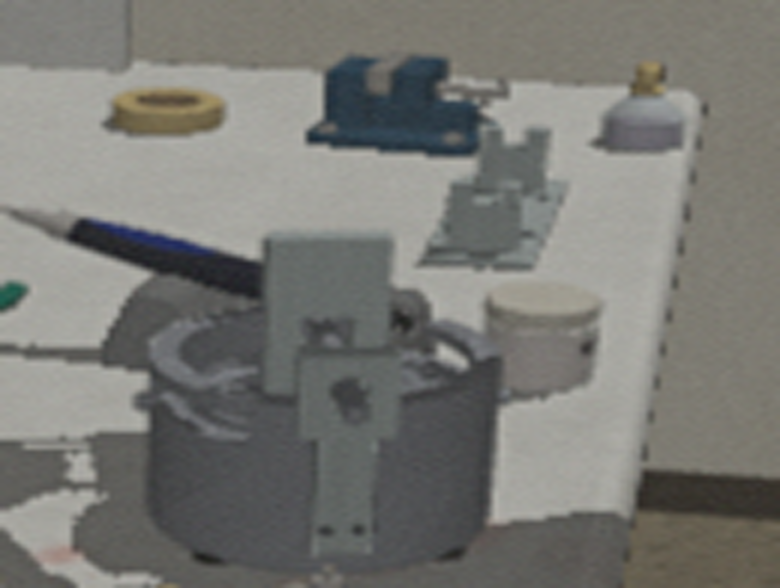

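View pics/o_wrist.png

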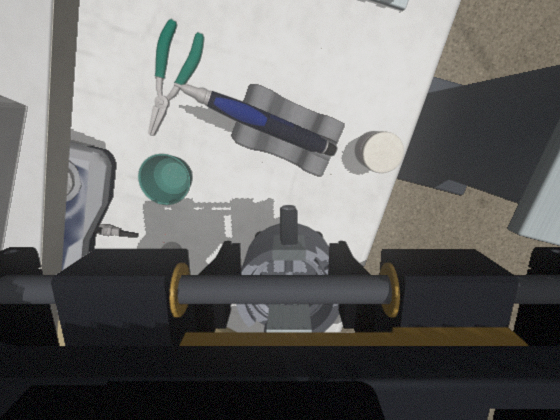

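```bash
python3 - <<'E'
from h import *
row([.4721,.2933,.29],yawR(194.54))
E
```

```text
row [-5.4, 0.0, -0.7, 0.0, 0.0, 0.0] dist 0.13622664455907238 deg 2.3667221101864965e-14
```

>>> play_rows --pt "-1.8 0 -0.7 0 0 0 50" --pt "-3.6 0 -0.7 0 0 0 50" --pt "-5.4 0 -0.7 0 0 0 50" --pt "-5.4 0 -0.7 0 0 0 50" --pt "-5.4 0 -0.7 0 0 0 50" --pt "-5.4 0 -0.7 0 0 0 50"

```text
time_s: 24.5
tcp_pos: [0.4718, 0.2927, 0.288]
ee_rot: [[0.251, -0.968, -0.002], [-0.968, -0.251, -0.002], [0.002, 0.003, -1.0]]
wrist_force: [0.1, 0.5, -0.1]
gripper_width: 0.575
```

```bash
python3 - <<'E'
from h import *
from station import r
did([-5.4,0,-.7,0,0,0])
s=r.sense();d=r.capture('wrist');save('p_wrist',d,s)
a=cv2.imread('pics/p_wrist.png');cv2.imwrite('pics/p_wrist2.png',cv2.resize(a[70:280,210:360],None,fx=5,fy=2.85,interpolation=cv2.INTER_CUBIC))
E
```

```text
cmd [0.4722 0.2932 0.29  ] yaw -165.46 meas [0.4718 0.2927 0.288 ] yaw -165.46 z [-0.0022 -0.0022 -1.    ] F [ 0.1  0.5 -0.1] M [-0.05  0.13 -0.06] g 50.1 t 24.5 j [ 49.  13.  -3.  -0. -74. -34.]
```

View pics/p_wrist2.png

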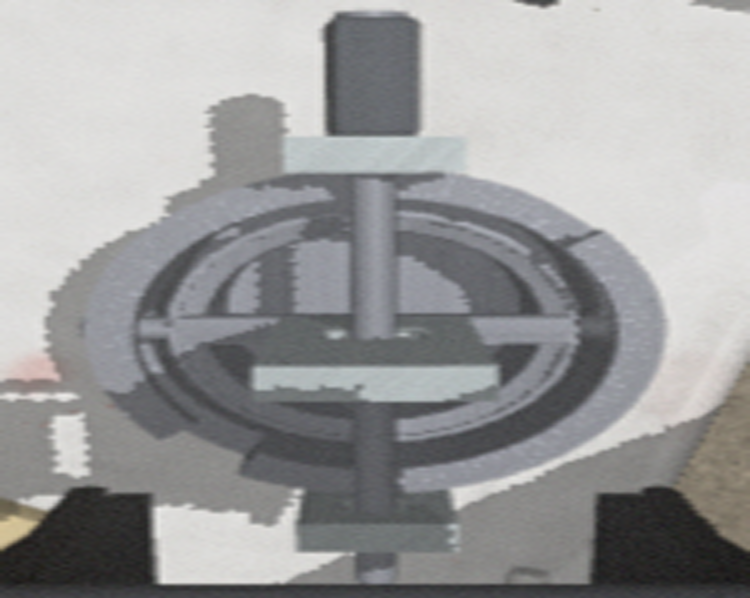

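The wrist picture shows the shaft running through the near eye, the window and the far eye, with the tip out at (375,570). The head sits against the near eye at y≈135, and the lugs are still level in the notches. Handing in.

```bash
python3 - <<'E'
from station import r
print(r.finish_job()); print(r.sense()['time_s'])
E
```

```text
the job is handed in; nothing more can be done
None
the job is handed in; nothing more can be done
```

The basket hangs locked in the pot and the rod is through both eyes and the basket's window. I handed the job in after about 24.5 s.

- **Basket:** I lowered it into the slots, twisted it 50° clockwise and set it in the notches. Its origin was about 22.5 mm above the bench at release, and it lined up with the eyes.
- **Grip:** I pinched the grip plate across its 46 mm width instead of the advised 12 mm. Across the 12 mm the gripper body would have come within about 3 mm of the shelf.
- **Rod:** I fed it in from the pot's -y side with almost no side force. At the end the push met about 5 N and the grip point was 98.7 mm from the pot axis, against a nominal 98 mm with the head on the eye.

After I let go, the last wrist picture showed the head against the near eye, the shaft through the window and far eye with its tip showing, and the lugs still level. The bystanders in view stood where they were, and the arm touched nothing.

Two checks disagreed:
- **Wrist camera:** it read about 1.5–2 mm off along the jaw direction. I corrected for this.
- **Rod angle:** before insertion, the side and top pictures could not confirm the rod's angle to better than about 1°, so I advanced in short steps and watched the force.

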